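Turn the double-ended press punch and clamp it down

ROBOT

A 6-joint arm with a two-finger parallel gripper is mounted at the origin on the work surface. World frame = base frame: x ahead of the robot, y to its left, z up, the work surface at z = 0. Lengths are in mm, angles in rad, forces in N, time in s.
With the tool pointing down it reaches from about 350 to 975 mm from the base axis. Payload 7.1 kg.
Tool frame: the origin (TCP) lies at the very end of the fingers, on their centre line; the grasp point (between the pads) lies 19 mm behind it (ctrl.grip_depth is the distance from the TCP to the grasp point, in mm); x points along the fingers, z is the direction in which the jaws open and shut, and the axes are right-handed (so a half turn about x gives the same grasp; the last joint's range is limited). The gripper opens to 88 mm and grips with 3 to 60 N. Pads are 20 mm wide; open, the fingers measure 115 mm over their backs; the gripper's body (75 mm by 178 mm) begins 61 mm behind the grasp point.
Start: joints at [-1.263, 0.423, 1.63, -0, 1.089, -0.019], TCP at [200.651, -591.899, 222.675] pointing down, gripper open.
Joint ranges: [-3, 3], [-0.9, 2.11], [0.09, 2.58], [-1.31, 4.45], [0.11, 2.69], [-2.54, 2.54]. Speed limits (rad/s): [2.39, 2.39, 3.01, 3.14, 3.14, 3.14].

INTERFACE

Orientations are given as a rotation vector (axis times angle).
In Python, from workcell import ctrl gives the robot as it stands. The module is installed in compiled form; this text tells all that it offers.
- The arm moves only by the tool send_rows, never from a script. Its argument "rows" is a list of rows, each a list of 4 numbers: the shift along the tool's x, y, z in mm, then the turn about the tool's x in rad. In form: [[x, y, z, turn], ...]. A call has 1 to 10 rows; each row shifts and turns the pose as measured when the row begins, along the tool's axes as they then stand; what a row does not reach is not made up. A row lasts 1/12 s, in which the tool goes at most 41.7 mm and 7.16 degrees, less where a joint would pass 70% of its speed; a pose out of reach is approached as far as the arm can. A call with a gripper value outside its range is refused whole. "fingers" is the opening, from 0 (shut) to 1 (fully open), set as the call begins (left out, the last holds). The fingers move at their own pace and stop on an object; the grip force is fixed at half the most. Time passes only in rows, so rows that do not move let the fingers close. It gives the time, the measured TCP pose, the force and the opening at its end, in the units of the state.
- ctrl.get_obs(): the state, without advancing time (a new reading comes with each control period).
- ctrl.get_image(name): name is "side" or "top"; returns a dict with "img" (420x560x3 uint8, red, green, blue), "depth" (420x560 float32, mm along the optical axis (not along the pixel's ray), 0 where there is no reading), "mtx" (3x3 intrinsics, pixels), "dist_coeffs" ([k1, k2, p1, p2, k3] as OpenCV has them; the pictures are not rectified), "world_from_camera" (4x4, takes a point from camera to world coordinates). Camera axes: x right, y down, z forward; pixel columns grow to the right and rows downward; lengths in mm; the calibration is good to about 2 mm. A picture is of the moment at which its call begins.
- ctrl.close_job(): hands the job in, once; it reports no verdict.
The state is a dict: "t": time; "qpos": joint angles; "qvel": joint speeds; "joint_torque": joint torques, N m; "ee_pos": TCP position; "orientation": TCP orientation; "ft_force": force on the tool from outside, world axes, zero at the start; "moment": the same for the moment, N m; "width": finger opening in mm.
Only numpy, scipy, OpenCV 4.12 (cv2) and the standard library are available. Lean on these libraries where they do the work, as an engineer would, in place of code of your own. Each camera call takes 0.05 s, during which the arm holds its last target.

TASK

The black end of the double-ended punch is used up: lift the punch out of its holder, turn it end for end so that the fresh brass end sticks out at the holder's open end, and lay it gently back in both V saddles (set it in, do not drop it). Let go of it, then swing the red clamp strap over it until it is fully down. Leave the anvil, tin and wrench beside the holder where they are.

Things in the scene. Friction and masses are not known exactly. Their poses are not given: they have to be found in the camera images.
- holder: Grey steel holder fixed to the bench; place and yaw vary. Origin on the bench (z = 0) below its seat. x runs along the punch: -x is the open end, +x ends in a back wall (70 mm wide, 80 mm high, inner face at x = +112 mm); y across, z up. Base plate 110 mm wide, x from -110 to +130 mm, top 16 mm above the bench. Between the two saddles nothing stands beside the punch.
- seat (a point): Where the punch's centre belongs: holder x = 0, y = 0, 48 mm above the bench; axes as the holder's. Each way from it, at x = -59 and +59 mm, stands a V saddle: 22 mm long in x, 64 mm wide, top 56 mm above the bench, sides at 55 degrees to level, open upwards. Their inner faces are 96 mm apart.
- punch_center (a point): Centre of the loose steel punch (190 mm, 0.65 to 0.9 kg); its x axis points along it to the brass end, z up. Middle: square bar 28 x 28 mm, 90 mm long, lies between the saddles with 3 mm to spare at each end. Round ends, 20 mm across and 50 mm long, lie in the V saddles: brass (fresh, +x, last 10 mm only 15 mm across) and black (used, -x). Starts in the holder, black end out at the open end.
- punch_fresh (a point): Tip of the punch's brass end, on its axis, 95 mm from its centre.
- strap (a joint): Red clamp strap, rad: 0 = fully down over the saddle at the open end (hard stop, about 2 mm above the punch), grows as it opens, stop at 2.7; starts at 2.0 to 2.5, leaning out on the holder's +y side. Stiff hinge along the holder's x (0.3 N m friction, 3 to 5 N at the handle): it stays where it is left.
- strap_handle (a point): Middle of the white round handle at the strap's free end: 14 mm across, parallel to the holder's x, standing out 54 mm past the strap's side towards the open end. At strap angle q: holder x = -99, y = 34 - 98 cos q, z = 66 + 98 sin q (mm); 98 mm from the hinge axis. Can be pinched across from above and turns between the fingers as the strap swings.
- strap_hinge (a point): Point on the strap's hinge axis, at holder x = -59, y = +34 mm, 66 mm above the bench. The strap is 22 mm wide and 10 mm thick.
- anvil: Bystander, black flanged anvil: disc 84 mm across and 14 mm high with a post 36 mm across on it, 54 mm high in all; origin under its centre.
- tin: Bystander, green closed tin 60 mm across, 75 mm high; origin under its centre.
- wrench: Bystander, wrench about 170 mm long lying flat along its own x; origin under its middle.
Not all that is in view belongs to the job. What is meant by the part that bears punch_center is not green, pink or turquoise, and is the smaller of those in its own colour.

How it is judged (in metres and radians):
On the way, in this order (a step that is already met when the one before it is completed fails the run):
1. the punch is lifted clear of the holder (its centre more than 75 mm above the bench) (height (world z) of punch_center above 0.075 m), for 0.1 s.
2. the punch lies turned round in both saddles, brass end at the open end, let go and still, with the strap still open (more than 1 rad) (x of punch_center in the frame of holder between -0.007 and 0.007 m and y of punch_center in the frame of holder between -0.005 and 0.005 m and z of punch_center in the frame of holder between 0.043 and 0.053 m and x of punch_fresh in the frame of holder below -0.085 m and angle between the x axis of punch_center and the x axis of holder, either way round below 0.07 rad and value of joint strap above 1 rad and contact force between the fingers and punch below 0.3 N and linear speed of punch below 0.03 m/s), for 0.2 s.
At the end, for the whole second after the job is handed in: The punch lies at rest in both saddles with its brass end out at the open end (centre within 7 mm lengthwise, 5 mm sideways and 5 mm in height of its seat, axis within 0.07 rad of the holder's x) and the strap is down (joint below 0.06 rad) (x of punch_center in the frame of holder between -0.007 and 0.007 m and y of punch_center in the frame of holder between -0.005 and 0.005 m and z of punch_center in the frame of holder between 0.043 and 0.053 m and x of punch_fresh in the frame of holder below -0.085 m and angle between the x axis of punch_center and the x axis of holder, either way round below 0.07 rad and value of joint strap below 0.06 rad and linear speed of punch below 0.02 m/s); the robot touches nothing.
It fails at once if the punch is dropped or rammed into the holder (contact force above 80 N, or moving faster than 0.45 m/s with its centre below 60 mm) (contact force between punch and holder above 80 N or (linear speed of punch above 0.45 m/s and height (world z) of punch_center below 0.06 m)).
It fails at once if the anvil is moved by more than 30 mm (distance of anvil from where it was at the start of the episode above 0.03 m).
It fails at once if the tin is moved by more than 30 mm (distance of tin from where it was at the start of the episode above 0.03 m).
It fails at once if the wrench is moved by more than 30 mm (distance of wrench from where it was at the start of the episode above 0.03 m).
It fails at once if the anvil or the tin is knocked over (angle between any of anvil, tin's own z axis and vertical above 0.5 rad).
It also fails if it takes over 72 s, if anything falls off the work surface, if the arm or the gripper's body presses on something with over 40 N, if the wrist force passes 120 N, or if a joint passes its speed limit or range.

## Working session

There is one attempt and no reset: what is moved stays moved. The work goes in short steps, Python scripts to look and compute and a tool call to move; the robot and the scene stay as the last step left them, time stands still between calls to the robot, and variables do not carry over. Pictures are saved under pics/ and viewed, and the job is handed in when it is done.

Besides the shell and the picture viewer there is one more tool, called as name(argument=value, ...), one argument or row to a line, values as JSON. send_rows: Moves the arm, as the interface text tells. Its arguments: {"type":"object","properties":{"rows":{"type":"array"},"fingers":{"type":"number"}},"required":["rows"]}

```bash
mkdir -p pics; cat > h.py <<'E'
import numpy as np,cv2,pickle
from workcell import ctrl
def grab(n,tag):
    d=ctrl.get_image(n); cv2.imwrite(f'pics/{tag}_{n}.png',cv2.resize(d['img'][:,:,::-1],None,fx=1.4,fy=1.4,interpolation=cv2.INTER_CUBIC))
    pickle.dump(d,open(f'pics/{tag}_{n}.pkl','wb')); return d
def load(n,tag): return pickle.load(open(f'pics/{tag}_{n}.pkl','rb'))
def rays(d,px):
    u=cv2.undistortPoints(np.array(px,float).reshape(-1,1,2),d['mtx'],d['dist_coeffs']).reshape(-1,2)
    T=d['world_from_camera']; r=np.c_[u,np.ones(len(u))]@T[:3,:3].T
    return T[:3,3],r
def onplane(d,px,z):
    o,r=rays(d,px); return o+r*((z-o[2])/r[:,2])[:,None]
def pts(d,px):
    px=np.array(px).reshape(-1,2); o,r=rays(d,px); z=d['depth'][px[:,1].astype(int),px[:,0].astype(int)]
    return o+r*z[:,None]
E
python3 - <<'E'
from h import *
for n in('side','top'):
    d=grab(n,'a'); print(n,d['world_from_camera'].round(2).tolist(),d['mtx'].tolist(),d['dist_coeffs'])
print(ctrl.get_obs())
E
```

```text
side [[-0.94, -0.25, 0.22, 305.64], [-0.33, 0.71, -0.62, 851.43], [0.0, -0.65, -0.76, 989.27], [0.0, 0.0, 0.0, 1.0]] [[466.46856196796904, 0.0, 272.22028261118106], [0.0, 466.46856196796904, 211.9058301700485], [0.0, 0.0, 1.0]] [-0.1484346  0.         0.         0.         0.       ]
top [[0.02, -0.98, 0.18, 348.22], [-1.0, -0.02, -0.03, 118.89], [0.03, -0.18, -0.98, 1124.25], [0.0, 0.0, 0.0, 1.0]] [[424.8127957819887, 0.0, 277.26883495688065], [0.0, 424.8127957819887, 207.59453160423178], [0.0, 0.0, 1.0]] [-0.02567057  0.          0.          0.          0.        ]
{'t': 0.1, 'qpos': array([-1.26301237e+00,  4.23758875e-01,  1.63059280e+00, -8.37812647e-06,
        1.08858441e+00, -1.89970472e-02]), 'qvel': array([ 0.00063048, -0.00073323, -0.00250681,  0.00053612,  0.00115248,
       -0.0006363 ]), 'joint_torque': array([-4.18816417e-04, -5.45616746e+01, -2.74324751e+01,  6.45583891e-02,
        1.87479600e-02, -2.61032847e-05]), 'ee_pos': array([ 200.49836962, -591.45137273,  221.99105055]), 'orientation': array([ 0.96600209,  1.34736779, -0.96468095]), 'ft_force': array([ 0.01803286,  0.0313545 , -0.36813262]), 'moment': array([0.00352892, 0.02784593, 0.00460097]), 'width': 87.68073542237893}
```

View pics/a_side.png

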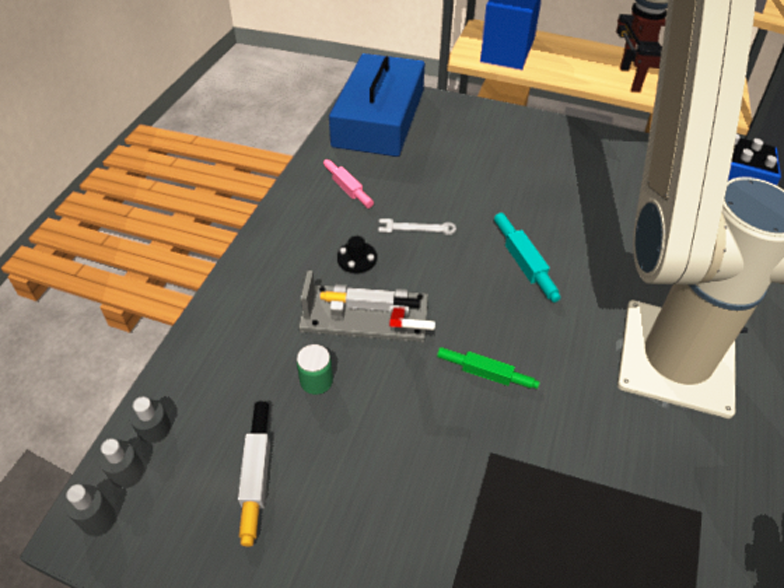

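View pics/a_top.png

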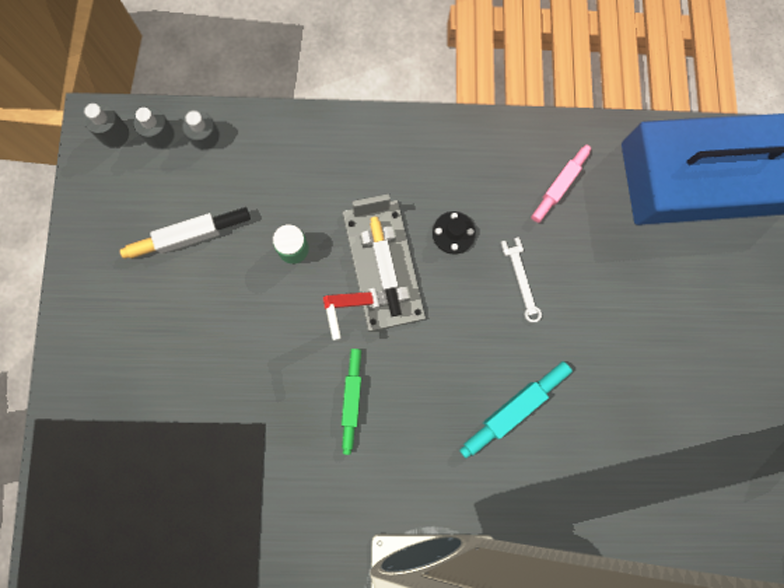

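Candidates in the top view: pink (562,183), green (351,402) and turquoise (517,410) are ruled out by colour. That leaves two steel-white punches with brass and black ends: a larger one at (185,235) and a smaller one in the holder at (385,265). The one in the holder fits the description. Next I'll confirm it in an enlarged crop and measure.

```bash
python3 - <<'E'
from h import *
d=load('top','a'); c=d['img'][130:245,225:315,::-1]; cv2.imwrite('pics/crop1.png',cv2.resize(c,None,fx=5,fy=5,interpolation=cv2.INTER_CUBIC))
for n in('top','side'):
    d=load(n,'a'); im=d['img']; hsv=cv2.cvtColor(im,cv2.COLOR_RGB2HSV)
    for nm,lo,hi in(('brass',(15,120,120),(35,255,255)),('red',(0,150,80),(6,255,255)),('white',(0,0,195),(180,40,255)),('green',(55,120,40),(80,255,255))):
        m=cv2.inRange(hsv,np.array(lo),np.array(hi)); k,l,s,ce=cv2.connectedComponentsWithStats(m)
        for i in range(1,k):
            if s[i,4]<40 or s[i,4]>5000: continue
            ys,xs=np.where(l==i); P=pts(d,np.c_[xs,ys]); 
            if not(250<P[:,0].mean()<950 and P[:,2].mean()<250): continue
            q=P[:,:2]-P[:,:2].mean(0); w,v=np.linalg.eigh(q.T@q/len(q))
            pr=q@v[:,1]
            print(n,nm,ce[i].round(1),s[i,4],'med',np.median(P,0).round(1),'zmax',np.percentile(P[:,2],[5,95]).round(1),'ang',np.degrees(np.arctan2(v[1,1],v[0,1])).round(1),'len',np.ptp(pr).round(1))
E
```

```text
top brass [268.7 163.7] 115 med [657.5 111.   56.6] zmax [50.8 60.7] ang -179.2 len 334.1
top brass [ 97.9 177.2] 213 med [618.2 558.9  29. ] zmax [20.9 34. ] ang 60.4 len 551.9
top red [248.5 213.7] 283 med [516.2 157.  109. ] zmax [ 80.2 133.3] ang 102.4 len 81.8
top white [65.4 78.5] 83 med [861.2 639.1 100.4] zmax [ 97.3 103.4] ang 51.3 len 92.0
top white [101.9  81.3] 82 med [860.  548.7  90.1] zmax [87.4 92.8] ang -139.9 len 682.1
top white [137.7  83.8] 84 med [859.9 459.   80.3] zmax [47.6 83.3] ang -146.4 len 675.3
top white [ 14.4 189.7] 3536 med [ 748.  1237.6 -749.9] zmax [-757.6 -741.6] ang -168.6 len 980.5
top white [129.9 164.7] 579 med [652.2 476.3  36.7] zmax [33.  40.5] ang 99.0 len 374.4
top white [205.4 170.5] 357 med [630.5 271.8  75.2] zmax [71.7 78.4] ang -151.3 len 372.5
top white [275.  185.8] 418 med [596.9  94.   61.4] zmax [50.5 65.3] ang -178.6 len 315.9
top white [260.7 168.9] 45 med [643.8 131.3  51.7] zmax [45.7 57.6] ang -177.2 len 318.6
top white [372.6 198.8] 425 med [ 583.3 -171.9    7.2] zmax [ 2.8 11.1] ang -167.5 len 246.1
top white [287.3 208.9
[... 1097 characters left out ...]
231. ] 135 med [472.7 184.7 130.3] zmax [122.9 134.4] ang 165.5 len 79.6
side white [223.3 255.1] 332 med [630.4 274.2  75.5] zmax [72.8 78.5] ang 119.3 len 690.1
side white [100.7 288.5] 91 med [859.6 460.6  80.6] zmax [77.9 83. ] ang 140.7 len 87.7
side white [180.2 333.1] 717 med [652.  479.9  36.9] zmax [34.1 39.6] ang 115.9 len 545.2
side white [ 78.  318.8] 97 med [860.8 551.3  90.5] zmax [87.8 93.5] ang 151.5 len 655.9
side white [ 53.7 352. ] 104 med [860.6 640.7 100.6] zmax [ 97.5 103.2] ang 144.4 len 26.9
side green [348.  262.7] 841 med [344.2 158.9  23.5] zmax [ 4.3 30.2] ang 158.4 len 392.6
side green [225.4 271.1] 348 med [617.3 297.6  41.6] zmax [10.9 66.8] ang 119.6 len 659.7
```

View pics/crop1.png

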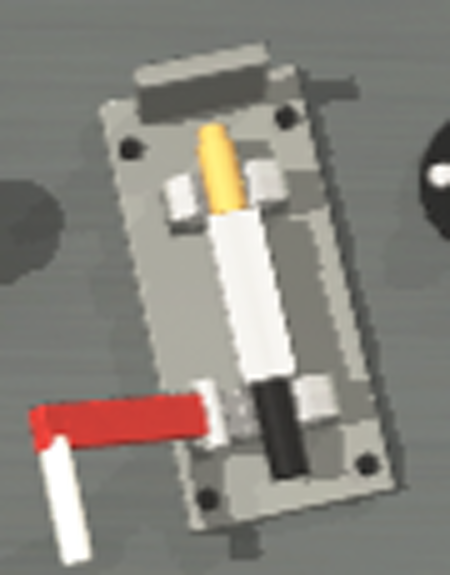

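The crop confirms it. The smaller punch lies in the holder, with its brass tip at crop (212,128) by the back wall, its bar at (250,290) and its black tip at (292,475) at the open end. The strap leans out on +y, with its handle at (62,500). Now the holder pose.

```bash
python3 - <<'E'
from h import *
d=load('top','a'); im=d['img']; hsv=cv2.cvtColor(im,cv2.COLOR_RGB2HSV)
# base corners from crop
cr=np.array([(104,104),(296,66),(399,487),(193,530)])/5+[225,130]-0.4
C=onplane(d,cr,16); print(C.round(1).tolist()); print([np.linalg.norm(C[i]-C[(i+1)%4]).round(1) for i in range(4)])
H=np.array([(130,55),(130,-55),(-110,-55),(-110,55)],float)
M,_=cv2.estimateAffinePartial2D(H,C[:,:2]); s=np.hypot(M[0,0],M[1,0]); print('scale',s,'yaw',np.arctan2(M[1,0],M[0,0]),'org',M[:,2])
# punch bar
ys,xs=np.mgrid[130:245,225:315]; px=np.c_[xs.ravel(),ys.ravel()]; P=pts(d,px)
hv=hsv[px[:,1],px[:,0]]
def fit(m,nm,z):
    Q=onplane(d,px[m],z)[:,:2]; r=cv2.minAreaRect(Q.astype(np.float32)); q=Q-Q.mean(0); v=np.linalg.eigh(q.T@q)[1][:,1]; v*=np.sign(v[0]); print(nm,m.sum(),'mean',Q.mean(0).round(1),'yaw',np.arctan2(v[1],v[0]).round(4),'rect',r, 'z',np.median(P[m,2]).round(1))
    return Q.mean(0)
L=np.zeros(im.shape[:2],np.uint8); L[130:245,225:315]=(cv2.inRange(hsv,np.array((0,0,195)),np.array((180,40,255))))[130:245,225:315]
k,l,s,c=cv2.connectedComponentsWithStats(L); i=l[186,275]
a=fit(l[px[:,1],px[:,0]]==i,'bar',61)
b=fit((hv[:,0]>15)&(hv[:,0]<35)&(hv[:,1]>120)&(hv[:,2]>120),'brass',55)
k_=(hv[:,2]<50)&(P[:,2]>38); e=fit(k_,'black',55)
dv=b-e; print('yaw brass-black',np.arctan2(dv[1],dv[0]), 'mid',(b+e)/2)
# bystander positions
o=hsv
for nm,sel in (('anvil',(slice(130,205),slice(300,345))),):
    y,x=np.mgrid[sel]; p=np.c_[x.ravel(),y.ravel()]; Q=pts(d,p); m=(Q[:,2]>5); print(nm,Q[m].mean(0),Q[m].min(0),Q[m].max(0))
E
```

```text
[[705.6, 175.0, 16.0], [730.0, 71.0, 16.0], [499.4, 13.6, 16.0], [474.5, 121.6, 16.0]]
[np.float64(106.8), np.float64(237.7), np.float64(110.9), np.float64(237.3)]Traceback (most recent call last):
  File "<stdin>", line 7, in <module>
cv2.error: OpenCV(4.12.0) /io/opencv/modules/calib3d/src/ptsetreg.cpp:1108: error: (-215:Assertion failed) count >= 0 && to.checkVector(2) == count in function 'estimateAffinePartial2D'
```

```bash
cat > m1.py <<'E'
from h import *
d=load('top','a'); im=d['img']; hsv=cv2.cvtColor(im,cv2.COLOR_RGB2HSV)
cr=np.array([(104,104),(296,66),(399,487),(193,530)])/5+[225,130]-0.4
C=onplane(d,cr,16)
H=np.array([(130,55),(130,-55),(-110,-55),(-110,55)],float)
M,_=cv2.estimateAffinePartial2D(H,C[:,:2].copy()); s=np.hypot(M[0,0],M[1,0]); print('scale',s,'yaw',np.arctan2(M[1,0],M[0,0]),'org',M[:,2])
ys,xs=np.mgrid[130:245,225:315]; px=np.c_[xs.ravel(),ys.ravel()]; P=pts(d,px)
hv=hsv[px[:,1],px[:,0]]
def fit(m,nm,z):
    Q=onplane(d,px[m],z)[:,:2]; r=cv2.minAreaRect(Q.astype(np.float32)); q=Q-Q.mean(0); v=np.linalg.eigh(q.T@q)[1][:,1]; v*=np.sign(v[0]); print(nm,m.sum(),'mean',Q.mean(0).round(1),'yaw',np.arctan2(v[1],v[0]).round(4),'rect',r, 'z',np.median(P[m,2]).round(1))
    return Q.mean(0)
L=np.zeros(im.shape[:2],np.uint8); L[130:245,225:315]=(cv2.inRange(hsv,np.array((0,0,195)),np.array((180,40,255))))[130:245,225:315]
k,l,s,c=cv2.connectedComponentsWithStats(L); i=l[186,275]
a=fit(l[px[:,1],px[:,0]]==i,'bar',61)
b=fit((hv[:,0]>15)&(hv[:,0]<35)&(hv[:,1]>120)&(hv[:,2]>120),'brass',55)
k_=(hv[:,2]<50)&(P[:,2]>38); e=fit(k_,'black',55)
dv=b-e; print('yaw brass-black',np.arctan2(dv[1],dv[0]), 'mid',(b+e)/2)
for nm,c in (('anvil',(324,165)),('wrench',(372,200)),('tin',(206,172))):
    y,x=np.mgrid[c[1]-35:c[1]+35,c[0]-30:c[0]+30]; p=np.c_[x.ravel(),y.ravel()]; Q=pts(d,p); g=np.linalg.norm(Q[:,:2]-pts(d,[c])[0,:2],axis=1)<110;m=(Q[:,2]>5)&g; print(nm,Q[m].min(0).round(),Q[m].max(0).round())
E
python3 m1.py
```

```text
scale 0.9894776109066552 yaw 0.2343861475457334 org [592.7629295   93.01678586]
bar 418 mean [598.7  94.2] yaw 0.091 rect ((603.6119995117188, 96.22010040283203), (115.84657287597656, 39.90789031982422), 4.192306041717529) z 61.4
brass 115 mean [658.5 111.4] yaw 0.2245 rect ((659.9732055664062, 111.77173614501953), (45.99554443359375, 18.403976440429688), 13.079704284667969) z 56.6
black 36 mean [519.2  74.3] yaw -0.4254 rect ((577.7678833007812, 51.792701721191406), (36.085235595703125, 168.30340576171875), 65.69251251220703) z 55.9
yaw brass-black 0.2601108169659978 mid [588.87100605  92.88160059]
anvil [ 574. -120.    5.] [758.  42.  59.]
wrench [ 488. -249.    5.] [665. -89.  14.]
tin [553. 202.   5.] [727. 360.  80.]
```

```bash
cat >> h.py <<'E'
def proj(d,P):
    Ti=np.linalg.inv(d['world_from_camera']); r,_=cv2.Rodrigues(Ti[:3,:3]); return cv2.projectPoints(np.asarray(P,float).reshape(-1,1,3),r,Ti[:3,3],d['mtx'],d['dist_coeffs'])[0].reshape(-1,2)
def patch(d,o,yaw,z,xr,yr,step=0.5):
    xs=np.arange(xr[0],xr[1],step); ys=np.arange(yr[1],yr[0],-step); X,Y=np.meshgrid(xs,ys); c,s=np.cos(yaw),np.sin(yaw)
    W=np.stack([o[0]+c*X-s*Y,o[1]+s*X+c*Y,np.full_like(X,z)],-1).reshape(-1,3); p=proj(d,W).astype(np.float32).reshape(X.shape+(2,))
    return cv2.remap(d['img'],p[...,0].copy(),p[...,1].copy(),cv2.INTER_CUBIC),xs,ys
E
python3 - <<'E'
from h import *
o=(593,93); yaw=.234; out=[]
for n,z in(('top',16),('top',62),('side',62)):
    im,xs,ys=patch(load(n,'a'),o,yaw,z,(-150,150),(-65,65)); im=im.copy()
    for g in range(-100,101,50): cv2.line(im,((g+150)*2,0),((g+150)*2,5),(255,0,255),1)
    for g in(-50,0,50): cv2.line(im,(0,(65-g)*2),(5,(65-g)*2),(255,0,255),1)
    out.append(im)
cv2.imwrite('pics/rect.png',cv2.resize(np.vstack(out)[:,:,::-1],None,fx=.75,fy=.75))
E
```

```text
(no output)
```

View pics/rect.png

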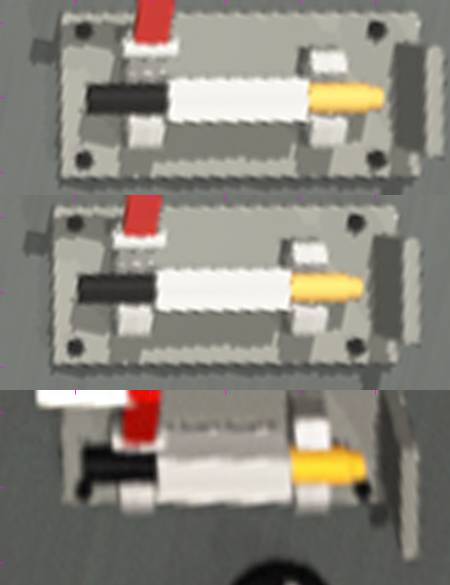

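```bash
python3 - <<'E'
from h import *
o=np.array((593,93.)); yaw=.234
def edges(p,ax): g=np.diff(cv2.GaussianBlur(p.reshape(1,-1).astype(np.float32),(0,0),2).ravel()); i=[k for k in range(2,len(g)-2) if abs(g[k])>2.0 and abs(g[k])==abs(g[max(0,k-5):k+6]).max()]; return [(round(float(ax[k]+ax[k+1])/2,1),round(float(g[k]),1)) for k in i]
for n in('top','side'):
    d=load(n,'a'); print(n)
    im,xs,ys=patch(d,o,yaw,62,(-120,120),(-60,60)); b=im[:,:,2].astype(float)
    for x in(-38,-20,0,20,38): j=abs(xs-x)<6; print(' bar y edges at x',x,edges(b[:,j].mean(1),ys))
    i=abs(ys-3)<6; print(' x edges z62',edges(b[i].mean(0),xs))
    im,xs,ys=patch(d,o,yaw,48,(-120,120),(-60,60)); g=im.mean(2);sat=im.max(2).astype(float)-im.min(2)
    i=abs(ys-3)<3; print(' x edges z48 gray',edges(g[i].mean(0),xs)); 
    j=abs(xs+80)<6; print(' black y',edges(g[:,j].mean(1),ys)); 
    for x in(55,75): j=abs(xs-x)<5; print(' brass y',x,edges(sat[:,j].mean(1),ys))
d=load('top','a'); im,xs,ys=patch(d,o,yaw,16,(-140,150),(-80,80)); g=im.mean(2)
for x in(-90,-40,0,40,90): j=abs(xs-x)<6; print(' base y',x,edges(g[:,j].mean(1),ys))
for y in(-48,48): i=abs(ys-y)<4; print(' base x',y,edges(g[i].mean(0),xs))
E
```

```text
top
 bar y edges at x -38 [(57.2, 6.1), (40.8, 2.5), (30.8, -3.0), (15.2, 10.0), (-11.8, -17.3), (-36.8, 6.0), (-47.2, -11.0), (-55.8, 4.1)]
 bar y edges at x -20 [(57.2, 6.4), (15.2, 9.9), (-11.8, -17.7), (-36.2, 6.1), (-46.8, -11.4), (-54.8, 4.1)]
 bar y edges at x 0 [(57.2, 6.7), (15.8, 9.9), (-11.8, -17.7), (-35.2, 5.2), (-46.8, -11.2), (-53.8, 4.0)]
 bar y edges at x 20 [(57.2, 6.5), (15.8, 9.9), (-11.8, -17.4), (-36.2, 6.0), (-46.8, -11.1), (-55.8, 4.0)]
 bar y edges at x 38 [(57.2, 6.4), (35.8, -6.1), (15.8, 13.3), (-11.8, -18.5), (-26.8, 3.4), (-47.2, -7.2), (-54.8, 3.9)]
 x edges z62 [(-113.8, 11.0), (-98.8, -17.5), (-45.8, 21.8), (43.8, -16.7), (90.8, 4.3), (95.2, -6.5), (117.8, 8.5)]
 x edges z48 gray [(-112.8, 12.9), (-97.2, -19.8), (-43.8, 21.5), (46.8, -4.9), (97.8, -9.2), (103.8, -3.4)]
 black y [(56.8, 7.4), (51.2, -7.6), (33.8, 3.1), (11.8, -10.3), (-8.2, 7.6), (-29.2, 5.8), (-48.8, -10.9), (-56.8, 4.2)]
 brass y 55 [(12.2, 15.0), (-7.2, -14.9)]
 brass y 75 [(12.2, 14.8), (-7.2, -13.9)]
side
 bar y edges at x -38 [(38.2, 4.2), (25.8, -2.7), (19.8, 6.2), (-9.8, -12.6)
[... 1045 characters left out ...]
4.5), (-32.8, -2.1), (-42.8, 6.2), (-52.8, -11.7), (-60.8, 3.9)]
 base y 0 [(56.2, 7.3), (12.8, 9.2), (-15.8, -16.5), (-40.8, 6.2), (-52.8, -12.0), (-59.8, 4.0)]
 base y 40 [(56.2, 6.7), (12.8, 9.2), (-15.8, -17.3), (-40.8, 4.7), (-52.2, -11.8), (-60.8, 3.9)]
 base y 90 [(56.8, 7.3), (8.2, 3.7), (-8.2, -5.8), (-28.8, 3.7), (-52.2, -11.6), (-60.8, 3.9)]
 base x -48 [(-108.8, 12.7), (-98.8, -7.4), (-89.8, 7.2), (-70.8, -7.8), (-49.2, 7.4), (47.2, -7.1), (69.2, 7.1), (95.8, -8.9), (104.8, 4.9), (110.2, -6.8), (124.2, 6.5), (129.8, -7.3)]
 base x 48 [(-113.2, -4.6), (-109.2, 7.9), (-99.8, -5.6), (-89.2, 6.9), (-82.2, -2.0), (-61.2, -6.5), (-35.8, 6.1), (95.2, -15.0), (106.8, 9.9), (130.2, -9.5)]
```

```bash
cat >> h.py <<'E'
from scipy.spatial.transform import Rotation as Ro
ORG=np.array([592.6,95.4,0]); YAW=0.235
RH=Ro.from_euler('z',YAW)
def goal(hp,zdir=1):
    """hp: TCP target in holder mm; zdir=+1: tool z along holder +y"""
    o=ctrl.get_obs(); p=o['ee_pos']; R=Ro.from_rotvec(o['orientation'])
    w=ORG+RH.apply(hp); A=R.as_matrix(); print('t',round(o['t'],2),'tcp',p.round(1),'holder',RH.inv().apply(p-ORG).round(1),'q',o['qpos'].round(2),'F',o['ft_force'].round(1),'w',round(o['width'],1))
    hy=RH.apply([0,zdir,0])@A; turn=-np.arctan2(hy[1],hy[2]);   # rotation about tool x taking z to hy
    print('tilt x.down',A[2,0].round(5),'delta tool',R.inv().apply(w-p).round(1),'turn',round(float(turn),3))
E
python3 - <<'E'
from h import *
goal([0,0,120]); goal([0,0,120],-1)
A=Ro.from_rotvec(ctrl.get_obs()['orientation']).as_matrix(); print(A.round(2))
E
```

```text
t 0.1 tcp [ 200.5 -591.5  222. ] holder [-541.3 -576.7  222. ] q [-1.26  0.42  1.63 -0.    1.09 -0.02] F [ 0.   0.  -0.4] w 87.7
tilt x.down -1.0 delta tool [ 102.7  591.8 -524.5] turn -3.05
t 0.1 tcp [ 200.5 -591.5  222. ] holder [-541.3 -576.7  222. ] q [-1.26  0.42  1.63 -0.    1.09 -0.02] F [ 0.   0.  -0.4] w 87.7
tilt x.down -1.0 delta tool [ 102.7  591.8 -524.5] turn 0.092
[[-0.    0.95  0.32]
 [ 0.    0.32 -0.95]
 [-1.    0.   -0.  ]]
```

send_rows(
  rows=[
    [0, 29, -26, 0.01],
    [0, 29, -26, 0.01],
    [0, 29, -26, 0.01],
    [0, 29, -26, 0.01],
    [0, 29, -26, 0.01],
    [0, 29, -26, 0.01],
    [0, 29, -26, 0.01],
    [0, 29, -26, 0.01],
    [0, 29, -26, 0.01],
    [0, 29, -26, 0],
  ],
  fingers=0.75,
)

```text
t: 0.93
ee_pos: [409.8, -253.1, 218.5]
orientation: [1.046, 1.309, -1.047]
ft_force: [1.2, 0.0, -0.2]
width: 65.8
```

```bash
python3 -c "
from h import *
goal([0,0,120],-1)"
```

```text
t 0.93 tcp [ 409.8 -253.1  218.5] holder [-258.9 -296.4  218.5] q [-0.58  0.22  1.94 -0.    0.99  0.77] F [ 1.2  0.  -0.2] w 65.8
tilt x.down -0.99999 delta tool [  98.7  254.6 -300.1] turn -0.015
```

send_rows(
  rows=[
    [0, 25, -30, 0],
    [0, 25, -30, 0],
    [0, 25, -30, 0],
    [0, 25, -30, 0],
    [0, 25, -30, 0],
    [0, 25, -30, 0],
    [0, 25, -30, 0],
    [0, 25, -30, 0],
    [0, 25, -30, 0],
    [0, 15, -15, -0.015],
  ],
)

```text
t: 1.77
ee_pos: [587.1, 98.9, 217.2]
orientation: [1.033, 1.318, -1.035]
ft_force: [0.1, -1.4, -0.1]
width: 66.0
```

```bash
python3 -c "
from h import *
goal([0,0,120],-1)
grab('side','b');grab('top','b')"
```

```text
t 1.77 tcp [587.1  98.9 217.2] holder [ -4.5   4.7 217.2] q [0.15 0.39 1.7  0.   1.06 1.48] F [ 0.1 -1.4 -0.1] w 66.0
tilt x.down -0.99998 delta tool [97.1  4.9  5. ] turn 0.002
```

send_rows(
  rows=[
    [20, 3, 3, 0],
    [30, 2, 2, 0],
    [30, 0, 0, 0],
    [20, 0, 0, 0],
    [10, 0, 0, 0],
    [0, 0, 0, 0],
  ],
)

```text
t: 2.37
ee_pos: [591.5, 91.9, 103.3]
orientation: [1.03, 1.317, -1.034]
ft_force: [0.2, 0.1, 0.2]
width: 65.9
```

```bash
python3 -c "
from h import *
goal([0,0,29],-1)
for n in('side','top'):
  grab(n,'c')
d=load('side','c');t=load('top','c')
a=d['img'][130:280,180:360];b=t['img'][110:260,190:370]
cv2.imwrite('pics/c2.png',cv2.resize(np.hstack([a,b])[:,:,::-1],None,fx=2.2,fy=2.2))
"
```

```text
t 2.37 tcp [591.5  91.9 103.3] holder [ -1.9  -3.2 103.3] q [0.13 0.54 1.76 0.   0.84 1.46] F [0.2 0.1 0.2] w 65.9
tilt x.down -0.99999 delta tool [74.3  2.3 -3. ] turn 0.004
```

View pics/c2.png

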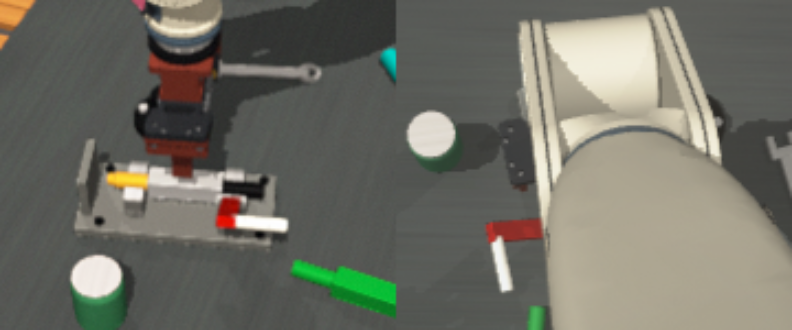

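The side view at (182,165) shows the fingers over the middle of the bar. The strap at (230,215) is clear of them.

send_rows(
  rows=[
    [10, 1, -2, 0],
    [15, 1, -1, 0.002],
    [15, 0, 0, 0],
    [15, 0, 0, 0],
    [10, 0, 0, 0],
    [5, 0, 0, 0],
    [2, 0, 0, 0],
    [0, 0, 0, 0],
    [0, 0, 0, 0],
  ],
)

```text
t: 3.22
ee_pos: [602.7, 96.6, 39.4]
orientation: [1.043, 1.3, -1.02]
ft_force: [-0.5, 0.3, -0.3]
width: 65.8
```

```bash
python3 -c "
from h import *
goal([0,0,29],-1)"
```

```text
t 3.22 tcp [602.7  96.6  39.4] holder [10.1 -1.2 39.4] q [0.14 0.65 1.77 0.   0.71 1.47] F [-0.5  0.3 -0.3] w 65.8
tilt x.down -0.99984 delta tool [ 10.3 -10.3  -1.2] turn 0.001
```

send_rows(
  rows=[
    [2, -3, -0.5, 0],
    [2, -3, -0.5, 0],
    [2, -2, 0, 0],
    [2, -1, 0, 0],
    [1, -1, 0, 0],
    [0, 0, 0, 0],
  ],
)

```text
t: 3.72
ee_pos: [593.2, 95.3, 31.9]
orientation: [1.045, 1.297, -1.018]
ft_force: [0.0, -0.1, -0.0]
width: 65.7
```

```bash
python3 -c "
from h import *
goal([0,0,29],-1)"
```

```text
t 3.72 tcp [593.2  95.3  31.9] holder [ 0.5 -0.2 31.9] q [0.14 0.65 1.79 0.   0.68 1.47] F [ 0.  -0.1 -0. ] w 65.7
tilt x.down -0.99977 delta tool [ 2.8 -0.6 -0.2] turn 0.001
```

send_rows(
  rows=[
    [-15, 0, 0, 0],
    [-15, 0, 0, 0],
    [-15, 0, 0, 0],
    [-10, 0, 0, 0],
    [-5, 0, 0, 0],
    [0, 0, 0, 0],
  ],
)

```text
t: 4.22
ee_pos: [590.8, 94.8, 93.0]
orientation: [1.044, 1.299, -1.02]
ft_force: [1.2, 1.1, 0.3]
width: 65.5
```

```bash
cat >> h.py <<'E'
def tilt():
    X=Ro.from_rotvec(ctrl.get_obs()['orientation']).as_matrix()[:,0]; print('tilt in holder x,y',RH.inv().apply(X)[:2].round(4))
E
python3 -c "
from h import *
goal([0,0,29],-1);tilt()"
```

```text
t 4.22 tcp [590.8  94.8  93. ] holder [-1.9 -0.2 93. ] q [0.14 0.55 1.78 0.   0.79 1.47] F [1.2 1.1 0.3] w 65.5
tilt x.down -0.99983 delta tool [64.1  0.7 -0.2] turn 0.001
tilt in holder x,y [ 0.0186 -0.0004]
```

send_rows(
  rows=[
    [-30, 0, 0, 0],
    [-30, 0, 0, 0],
    [-30, 0, 0, 0],
    [0, 0, 0, 0],
    [0, 0, 0, 0],
  ],
)

```text
t: 4.63
ee_pos: [587.2, 94.2, 182.7]
orientation: [1.041, 1.304, -1.024]
ft_force: [-0.2, -0.1, -0.8]
width: 65.7
```

```bash
python3 -c "
from h import *
goal([0,0,29],-1);tilt()"
```

```text
t 4.63 tcp [587.2  94.2 182.7] holder [ -5.5   0.  182.7] q [0.14 0.42 1.74 0.   0.97 1.47] F [-0.2 -0.1 -0.8] w 65.7
tilt x.down -0.99992 delta tool [1.538e+02 3.600e+00 1.000e-01] turn 0.001
tilt in holder x,y [0.0125 0.0002]
```

send_rows(
  rows=[
    [-40, 0, 0, 0],
    [-40, 0, 0, 0],
    [-40, 0, 0, 0],
    [-40, 0, 0, 0],
    [-40, 0, 0, 0],
    [0, 0, 0, 0],
    [0, 0, 0, 0],
  ],
)

```text
t: 5.22
ee_pos: [582.4, 93.1, 379.6]
orientation: [1.032, 1.316, -1.037]
ft_force: [-0.7, -0.7, -0.9]
width: 66.3
```

```bash
python3 -c "
from h import *
goal([0,0,29],-1);tilt()"
```

```text
t 5.22 tcp [582.4  93.1 379.6] holder [-1.050e+01  2.000e-01  3.796e+02] q [0.14 0.23 1.53 0.   1.38 1.47] F [-0.7 -0.7 -0.9] w 66.3
tilt x.down -0.99999 delta tool [350.5  12.2   0.9] turn 0.001
tilt in holder x,y [-0.0049  0.0019]
```

send_rows(
  rows=[
    [25, 1, 0, 0],
    [25, 1, 0, 0],
    [25, 1, 0, 0],
    [25, 1, 0, 0],
    [25, 1, 0, 0],
    [25, 1, 0, 0],
    [25, 1, 0, 0],
    [25, 1, 0, 0],
    [25, 0, 0, 0],
    [0, 0, 0, 0],
  ],
)

```text
t: 6.05
ee_pos: [580.3, 94.0, 126.7]
orientation: [1.022, 1.33, -1.05]
ft_force: [-0.6, -0.3, -0.4]
width: 65.6
```

```bash
python3 -c "
from h import *
goal([0,0,29],-1);tilt()"
```

```text
t 6.05 tcp [580.3  94.  126.7] holder [-12.3   1.5 126.7] q [0.14 0.5  1.76 0.   0.9  1.47] F [-0.6 -0.3 -0.4] w 65.6
tilt x.down -0.9997 delta tool [97.4 14.7  1.9] turn 0.001
tilt in holder x,y [-0.0243  0.0037]
```

send_rows(
  rows=[
    [8, 4, 0.5, 0],
    [8, 4, 0.5, 0],
    [8, 3, 0.5, 0],
    [8, 2, 0, 0],
    [8, 1, 0, 0],
    [8, 0, 0, 0],
    [0, 0, 0, 0],
  ],
)

```text
t: 6.63
ee_pos: [594.5, 95.9, 73.5]
orientation: [1.022, 1.331, -1.051]
ft_force: [-1.6, -0.6, -0.2]
width: 65.8
```

```bash
python3 -c "
from h import *
goal([0,0,29],-1);tilt()"
```

```text
t 6.63 tcp [594.5  95.9  73.5] holder [ 2.   0.  73.5] q [0.14 0.6  1.75 0.   0.82 1.47] F [-1.6 -0.6 -0.2] w 65.8
tilt x.down -0.99968 delta tool [44.5 -0.8  0.2] turn 0.001
tilt in holder x,y [-0.0251  0.0038]
```

send_rows(
  rows=[
    [-15, 0, 0, 0],
    [-15, 0, 0, 0],
    [0, 0, 0, 0],
    [15, 0, 0, 0],
    [15, 0, 0, 0],
    [15, 0, 0, 0],
    [12, 0, 0, 0],
    [0, 0, 0, 0],
  ],
)

```text
t: 7.3
ee_pos: [596.2, 96.2, 46.9]
orientation: [1.026, 1.325, -1.046]
ft_force: [-0.7, 0.4, -0.3]
width: 66.4
```

```bash
python3 -c "
from h import *
goal([0,0,29],-1);tilt()"
```

```text
t 7.3 tcp [596.2  96.2  46.9] holder [ 3.7 -0.1 46.9] q [0.14 0.64 1.75 0.   0.77 1.47] F [-0.7  0.4 -0.3] w 66.4
tilt x.down -0.99984 delta tool [17.9 -3.4 -0. ] turn 0.001
tilt in holder x,y [-0.0178  0.0031]
```

send_rows(
  rows=[
    [-14, 0, 0, 0],
    [-14, 0, 0, 0],
    [0, 0, 0, 0],
    [16, -1, 0, 0],
    [16, -1, 0, 0],
    [12, -1, 0, 0],
    [0, 0, 0, 0],
    [0, 0, 0, 0],
  ],
)

```text
t: 7.97
ee_pos: [596.7, 96.0, 37.2]
orientation: [1.03, 1.32, -1.04]
ft_force: [1.2, 0.4, -0.2]
width: 65.7
```

```bash
python3 -c "
from h import *
goal([0,0,29],-1);tilt()"
```

```text
t 7.97 tcp [596.7  96.   37.2] holder [ 4.1 -0.4 37.2] q [0.14 0.65 1.76 0.   0.74 1.47] F [ 1.2  0.4 -0.2] w 65.7
tilt x.down -0.99995 delta tool [ 8.3 -4.1 -0.4] turn 0.001
tilt in holder x,y [-0.0095  0.0023]
```

Tilt is down to 0.01. Settle onto the grasp height and close.

send_rows(
  rows=[
    [2.5, -1.5, 0, 0],
    [2.5, -1.5, 0, 0],
    [2, -1, 0, 0],
    [1.5, 0, 0, 0],
    [0, 0, 0, 0],
  ],
)

```text
t: 8.38
ee_pos: [593.6, 95.1, 30.1]
orientation: [1.031, 1.318, -1.038]
ft_force: [-0.1, 0.6, 0.3]
width: 65.8
```

send_rows(
  rows=[
    [0, 0, 0, 0],
    [0, 0, 0, 0],
    [0, 0, 0, 0],
    [0, 0, 0, 0],
    [0, 0, 0, 0],
    [0, 0, 0, 0],
    [0, 0, 0, 0],
    [0, 0, 0, 0],
  ],
  fingers=0,
)

```text
t: 9.05
ee_pos: [593.9, 96.1, 30.6]
orientation: [1.032, 1.318, -1.037]
ft_force: [-0.3, -2.7, -0.3]
width: 27.8
```

```bash
python3 -c "
from h import *
goal([0,0,29],-1);tilt();print(ctrl.get_obs()['moment'])"
```

```text
t 9.05 tcp [593.9  96.1  30.6] holder [ 1.4  0.4 30.6] q [0.14 0.66 1.77 0.   0.72 1.47] F [-0.3 -2.7 -0.3] w 27.8
tilt x.down -0.99998 delta tool [ 1.6 -1.4  0.4] turn 0.001
tilt in holder x,y [-0.0061  0.0031]
[-0.49468991 -0.073066    0.04488724]
```

send_rows(
  rows=[
    [-2, 0, 0, 0],
    [-4, 0, 0, 0],
    [-6, 0, 0, 0],
    [-8, 0, 0, 0],
    [-8, 0, 0, 0],
    [-8, 0, 0, 0],
    [-8, 0, 0, 0],
    [-8, 0, 0, 0],
    [0, 0, 0, 0],
  ],
)

```text
t: 9.8
ee_pos: [591.2, 94.9, 85.3]
orientation: [1.028, 1.322, -1.042]
ft_force: [0.9, 0.6, -7.1]
width: 27.9
```

```bash
python3 -c "
from h import *
goal([0,0,161],-1);tilt();print(ctrl.get_obs()['moment'])
d=grab('side','d');cv2.imwrite('pics/d2.png',cv2.resize(d['img'][130:280,170:370,::-1],None,fx=4,fy=4))"
```

```text
t 9.8 tcp [591.2  94.9  85.3] holder [-1.5 -0.2 85.3] q [0.14 0.57 1.76 0.   0.82 1.47] F [ 0.9  0.6 -7.1] w 27.9
tilt x.down -0.99991 delta tool [-75.7   0.5  -0.4] turn 0.001
tilt in holder x,y [-0.013  0.003]
[ 0.06013595 -0.05874147 -0.01825744]
```

View pics/d2.png

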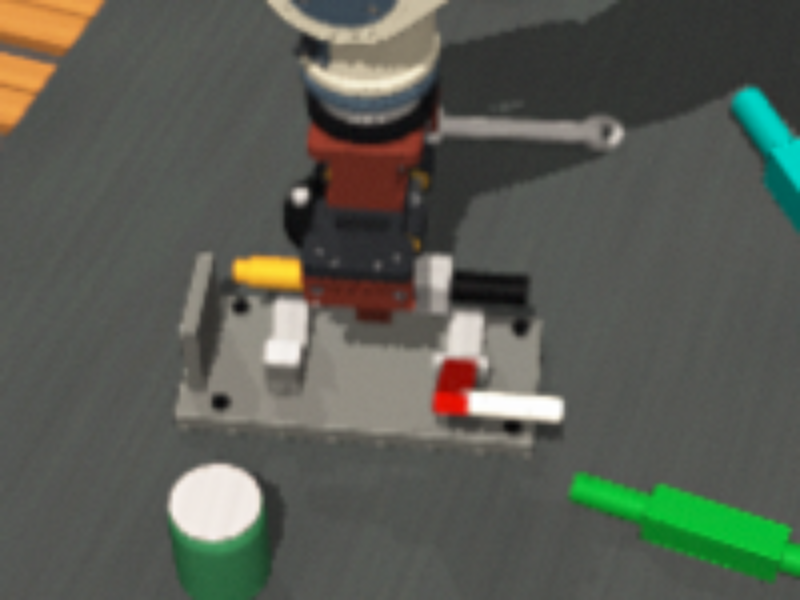

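```bash
python3 -c "
from h import *
d=load('side','d')
# rays intersect holder plane y=0
def hp(px,y=0):
    o,r=rays(d,px); o=RH.inv().apply(o-ORG); r=RH.inv().apply(r); return (o+r*((y-o[1])/r[:,1])[:,None]).round(1)
px=np.array([(233,270),(528,291),(455,0)])/4+[170,130]-.4
print(hp(px))
a=load('side','a'); 
g=d['img'].astype(int); sat=g.max(2)-g.min(2)
row=g[198:204,295:310].sum(2)//3; print(row)
print(sat[194:203,222:240])
"
```

```text
[[ 93.1   0.  101.4]
 [-98.   -0.  102.8]
 [-46.7   0.  335.9]]
[[53 58 59 61 60 63 65 79 84 88 88 86 88 86 86]
 [19 21 24 25 23 27 35 62 86 86 86 87 84 86 87]
 [14 15 14 18 17 17 28 58 85 86 85 85 85 87 86]
 [27 28 27 29 27 26 34 66 87 85 88 85 85 86 87]
 [32 31 34 35 33 32 40 66 85 88 86 87 85 88 86]
 [23 17 22 22 24 22 39 70 88 86 86 86 85 87 86]]
[[ 17   8   3   1   5   2  19  67  62  61 102 164 164 163 158 149 148 142]
 [ 13   6   3   3   3   5  83 183 186 184 189 203 200 202 200 202 204 198]
 [ 14   4   4   3   4  19 125 201 201 203 201 200 197 199 201 200 199 201]
 [ 11   3   3   3   4  21 132 203 199 202 199 197 199 195 196 193 197 196]
 [ 10   4   5   4   3  18 121 199 200 201 199 200 202 199 198 198 196 198]
 [ 10   4   4   2   3  14  90 177 188 191 199 197 196 199 199 199 197 200]
 [  8   6   4   1   3   5  38  90 100 120 163 181 185 186 189 189 193 192]
 [  6   6   4   2   1   2   3  11  15  31  76  98 109 115 124 134 136 147]
 [  6   5   5   2   3   3   3   2   2   3   9  16  19  24  36  46  49  55]]
```

send_rows(
  rows=[
    [-10, 0, 0, 0],
    [-12, 0, 0, 0],
    [-12, 0, 0, 0],
    [-12, 0, 0, 0],
    [-12, 0, 0, 0],
    [-12, 0, 0, 0],
    [-8, 0, 0, 0],
    [-4, 0, 0, 0],
    [0, 0, 0, 0],
  ],
)

```text
t: 10.6
ee_pos: [591.2, 94.8, 176.2]
orientation: [1.028, 1.323, -1.043]
ft_force: [0.8, 0.5, -6.7]
width: 28.3
```

send_rows(
  rows=[
    [0, 0, 0, -0.05],
    [0, 0, 0, -0.1],
    [0, 0, 0, -0.1],
    [0, 0, 0, -0.1],
    [0, 0, 0, -0.1],
    [0, 0, 0, -0.1],
    [0, 0, 0, -0.1],
    [0, 0, 0, -0.1],
    [0, 0, 0, -0.1],
    [0, 0, 0, -0.1],
  ],
)

```text
t: 11.43
ee_pos: [587.1, 94.2, 171.9]
orientation: [0.265, 1.577, -0.274]
ft_force: [0.2, -0.4, -8.2]
width: 27.2
```

```bash
python3 -c "
from h import *
goal([0,0,165],1);tilt()"
```

```text
t 11.43 tcp [587.1  94.2 171.9] holder [-5.600e+00  1.000e-01  1.719e+02] q [0.14 0.45 1.72 0.   0.99 0.48] F [ 0.2 -0.4 -8.2] w 27.2
tilt x.down -0.99973 delta tool [6.8 3.  5. ] turn -2.148
tilt in holder x,y [-0.023   0.0041]
```

send_rows(
  rows=[
    [-0.5, 0, 0, -0.12],
    [-0.5, 0, 0, -0.12],
    [-0.5, 0, 0, -0.12],
    [-0.5, 0, 0, -0.12],
    [-0.5, 0, 0, -0.12],
    [-0.5, 0, 0, -0.12],
    [-0.5, 0, 0, -0.12],
    [-0.5, 0, 0, -0.12],
    [-0.5, 0, 0, -0.12],
    [-0.5, 0, 0, -0.12],
  ],
)

```text
t: 12.27
ee_pos: [581.7, 93.6, 170.1]
orientation: [-0.701, 1.487, 0.723]
ft_force: [0.2, 0.3, -6.7]
width: 27.7
```

send_rows(
  rows=[
    [-0.5, 0, 0, -0.12],
    [-0.5, 0, 0, -0.12],
    [-0.5, 0, 0, -0.12],
    [-0.5, 0, 0, -0.12],
    [-0.5, 0, 0, -0.12],
    [-0.5, 0, 0, -0.12],
    [-0.5, 0, 0, -0.1],
    [-0.5, 0, 0, -0.05],
    [0, 0, 0, 0],
  ],
)

```text
t: 13.02
ee_pos: [577.2, 93.0, 168.3]
orientation: [-1.368, 1.115, 1.431]
ft_force: [0.3, 0.9, -7.5]
width: 28.1
```

```bash
python3 -c "
from h import *
goal([0,0,165],1);tilt();print(ctrl.get_obs()['moment'])
d=grab('side','e');cv2.imwrite('pics/e2.png',cv2.resize(d['img'][110:260,170:370,::-1],None,fx=4,fy=4))"
```

```text
t 13.02 tcp [577.2  93.  168.3] holder [-15.5   1.2 168.3] q [ 0.14  0.45  1.73  0.    1.01 -1.69] F [ 0.3  0.9 -7.5] w 28.1
tilt x.down -0.99879 delta tool [  2.5 -15.7  -1.5] turn 0.017
tilt in holder x,y [-0.0488  0.0069]
[ 0.11857653 -0.21290931  0.01963922]
```

View pics/e2.png

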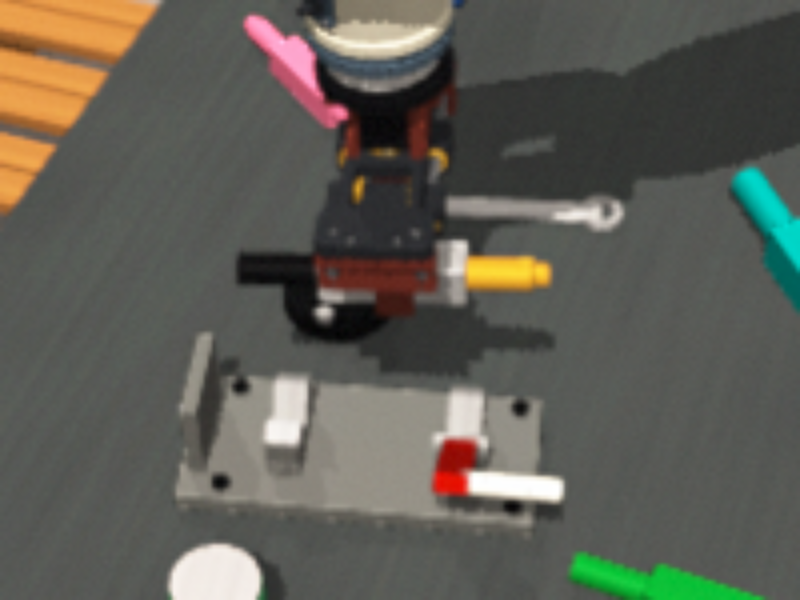

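send_rows(
  rows=[
    [0, -8, 0, 0.017],
    [0, -8, -1, 0],
    [0, 0, 0, 0],
    [0, 0, 0, 0],
  ],
)

```text
t: 13.4
ee_pos: [594.3, 96.1, 166.4]
orientation: [-1.348, 1.132, 1.412]
ft_force: [-0.7, -0.3, -6.8]
width: 28.0
```

```bash
python3 -c "
from h import *
goal([0,0,165],1);tilt()"
```

```text
t 13.4 tcp [594.3  96.1 166.4] holder [  1.8   0.2 166.4] q [ 0.14  0.48  1.69  0.    1.03 -1.66] F [-0.7 -0.3 -6.8] w 28.0
tilt x.down -0.99872 delta tool [ 1.5  1.7 -0.3] turn -0.01
tilt in holder x,y [-0.0501  0.007 ]
```

send_rows(
  rows=[
    [10, 0, 0, 0],
    [15, 0, 0, 0],
    [15, 0, 0, 0],
    [15, 0, 0, 0],
    [10, 0, 0, 0],
    [0, 0, 0, 0],
    [0, 0, 0, 0],
  ],
)

```text
t: 13.98
ee_pos: [591.1, 95.7, 96.1]
orientation: [-1.346, 1.133, 1.41]
ft_force: [1.0, 0.7, -7.0]
width: 27.8
```

```bash
python3 -c "
from h import *
goal([0,0,105],1);tilt()"
```

```text
t 13.98 tcp [591.1  95.7  96.1] holder [-1.4  0.7 96.1] q [ 0.14  0.57  1.73  0.    0.89 -1.66] F [ 1.   0.7 -7. ] w 27.8
tilt x.down -0.99874 delta tool [-8.9 -0.9 -0.6] turn -0.013
tilt in holder x,y [-0.0498  0.007 ]
```

send_rows(
  rows=[
    [-15, 0, 0, -0.01],
    [-15, 0, 0, 0],
    [0, 0, 0, 0],
    [15, 0, 0, 0],
    [15, 0, 0, 0],
    [0, 0, 0, 0],
  ],
)

```text
t: 14.48
ee_pos: [593.4, 96.0, 99.0]
orientation: [-1.356, 1.122, 1.413]
ft_force: [-1.1, -0.9, -7.8]
width: 27.6
```

```bash
python3 -c "
from h import *
goal([0,0,105],1);tilt()"
```

```text
t 14.48 tcp [593.4  96.   99. ] holder [ 0.9  0.4 99. ] q [ 0.14  0.57  1.73  0.    0.89 -1.67] F [-1.1 -0.9 -7.8] w 27.6
tilt x.down -0.99902 delta tool [-6.   1.2 -0.4] turn -0.003
tilt in holder x,y [-0.0438  0.0064]
```

send_rows(
  rows=[
    [-18, 0, 0, 0],
    [-18, 0, 0, 0],
    [0, 0, 0, 0],
    [18, 0, 0, 0],
    [18, 0, 0, 0],
    [-18, 0, 0, 0],
    [-18, 0, 0, 0],
    [0, 0, 0, 0],
    [18, 0, 0, 0],
    [18, 0, 0, 0],
  ],
)

```text
t: 15.32
ee_pos: [596.7, 96.5, 101.2]
orientation: [-1.36, 1.115, 1.405]
ft_force: [-0.9, -0.9, -7.0]
width: 27.8
```

```bash
python3 -c "
from h import *
goal([0,0,105],1);tilt()"
```

```text
t 15.32 tcp [596.7  96.5 101.2] holder [4.300e+00 1.000e-01 1.012e+02] q [ 0.14  0.56  1.73  0.    0.89 -1.66] F [-0.9 -0.9 -7. ] w 27.8
tilt x.down -0.99941 delta tool [-3.6  4.4 -0.1] turn -0.004
tilt in holder x,y [-0.034   0.0054]
```

send_rows(
  rows=[
    [-25, 0, 0, 0],
    [-25, 0, 0, 0],
    [0, 0, 0, 0],
    [25, 0, 0, 0],
    [24, 0, 0, 0],
    [-25, 0, 0, 0],
    [-25, 0, 0, 0],
    [0, 0, 0, 0],
    [25, 0, 0, 0],
    [24, 0, 0, 0],
  ],
)

```text
t: 16.15
ee_pos: [594.0, 96.1, 88.3]
orientation: [-1.359, 1.118, 1.407]
ft_force: [-0.1, 0.3, -7.7]
width: 27.7
```

```bash
python3 -c "
from h import *
goal([0,0,105],1);tilt()"
```

```text
t 16.15 tcp [594.   96.1  88.3] holder [ 1.5  0.4 88.3] q [ 0.14  0.58  1.73  0.    0.86 -1.66] F [-0.1  0.3 -7.7] w 27.7
tilt x.down -0.99929 delta tool [-16.6   2.2  -0.3] turn -0.004
tilt in holder x,y [-0.0373  0.0058]
```

send_rows(
  rows=[
    [-14, 0, 0, 0],
    [-14, 0, 0, 0],
    [0, 0, 0, 0],
    [15, 1, 0, 0],
    [13, 1, 0, 0],
    [-14, 0, 0, 0],
    [-14, 0, 0, 0],
    [0, 0, 0, 0],
    [15, 1, 0, 0],
    [13, 1, 0, 0],
  ],
)

```text
t: 16.98
ee_pos: [592.7, 95.5, 92.3]
orientation: [-1.363, 1.11, 1.399]
ft_force: [0.1, 0.4, -8.1]
width: 27.5
```

```bash
python3 -c "
from h import *
goal([0,0,80],1);tilt()"
```

```text
t 16.98 tcp [592.7  95.5  92.3] holder [ 0.1  0.1 92.3] q [ 0.14  0.57  1.74  0.    0.86 -1.66] F [ 0.1  0.4 -8.1] w 27.5
tilt x.down -0.99962 delta tool [12.3 -0.2 -0.2] turn -0.004
tilt in holder x,y [-0.0273  0.0048]
```

+0.01 per cycle pair, so repeat.

send_rows(
  rows=[
    [-14, 0, 0, 0],
    [-14, 0, 0, 0],
    [0, 0, 0, 0],
    [15, 1, 0, 0],
    [13, 1, 0, 0],
    [-14, 0, 0, 0],
    [-14, 0, 0, 0],
    [0, 0, 0, 0],
    [15, 1, 0, 0],
    [13, 1, 0, 0],
  ],
)

```text
t: 17.82
ee_pos: [592.1, 95.1, 101.1]
orientation: [-1.367, 1.103, 1.393]
ft_force: [0.2, 0.5, -7.6]
width: 28.1
```

send_rows(
  rows=[
    [-14, 0, 0, 0],
    [-14, 0, 0, 0],
    [0, 0, 0, 0],
    [15, 1, 0, 0],
    [13, 1, 0, 0],
    [-14, 0, 0, 0],
    [-14, 0, 0, 0],
    [0, 0, 0, 0],
    [15, 1, 0, 0],
    [13, 1, 0, 0],
  ],
)

```text
t: 18.65
ee_pos: [587.7, 94.1, 100.9]
orientation: [-1.367, 1.104, 1.393]
ft_force: [0.4, -1.3, -8.1]
width: 27.9
```

```bash
python3 -c "
from h import *
goal([0,0,80],1);tilt()"
```

```text
t 18.65 tcp [587.7  94.1 100.9] holder [-5.100e+00 -1.000e-01  1.009e+02] q [ 0.14  0.55  1.76  0.    0.86 -1.67] F [ 0.4 -1.3 -8.1] w 27.9
tilt x.down -0.99981 delta tool [20.8 -5.5  0.1] turn -0.004
tilt in holder x,y [-0.019   0.0041]
```

send_rows(
  rows=[
    [3, -2, 0, 0],
    [4, -2, 0, -0.002],
    [4, -1, 0, -0.002],
    [3, 0, 0, 0],
    [0, 0, 0, 0],
    [0, 0, 0, 0],
  ],
)

```text
t: 19.15
ee_pos: [591.4, 95.2, 83.2]
orientation: [-1.368, 1.105, 1.4]
ft_force: [-0.8, -0.2, -7.6]
width: 27.7
```

```bash
python3 -c "
from h import *
goal([0,0,40],1);tilt()
d=grab('side','f');cv2.imwrite('pics/f2.png',cv2.resize(d['img'][130:280,170:370,::-1],None,fx=4,fy=4))"
```

```text
t 19.15 tcp [591.4  95.2  83.2] holder [-1.2  0.1 83.2] q [ 0.14  0.58  1.75  0.    0.83 -1.67] F [-0.8 -0.2 -7.6] w 27.7
tilt x.down -0.99972 delta tool [43.2 -2.2 -0.2] turn 0.0
tilt in holder x,y [-0.0232  0.0045]
```

View pics/f2.png

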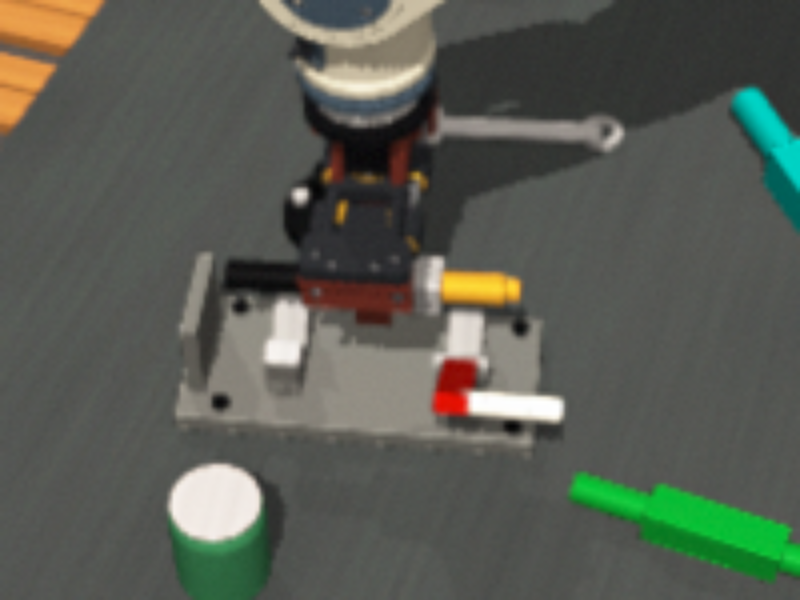

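```bash
python3 -c "
from h import *
d=load('side','f')
def hp(px,y=0):
    o,r=rays(d,px); o=RH.inv().apply(o-ORG); r=RH.inv().apply(r); return (o+r*((y-o[1])/r[:,1])[:,None]).round(1)
px=np.array([(225,274),(522,290)])/4+[170,130]-.4
print(hp(px))
g=d['img'].astype(int); sat=g.max(2)-g.min(2)
print(sat[198:206,294:306]); print(g[194:202,222:232].sum(2)//3)
"
```

```text
[[ 98.7   0.   96.9]
 [-94.1   0.  103.3]]
[[133  98  51  12   5   5   4   3   3   3   1   4]
 [198 181 133 105  98  55   5   5   3   3   4   4]
 [204 198 181 184 189 159  44   3   4   3   5   5]
 [196 201 195 201 199 198  62   2   5   5   4   2]
 [199 195 200 200 202 192  47   5   3   4   4   5]
 [199 195 182 200 200 184  36   6   4   4   5   4]
 [191 176 138 168 175 146  27   5   4   4   4   2]
 [151 132  72  68  75  62   8   5   5   3   5   4]]
[[141  87  83  85  80  66  64  68  69  72]
 [128  72  83  84  68  36  32  33  33  42]
 [127  65  82  81  53  20  13  19  20  16]
 [115  62  82  79  42  25  24  19  21  20]
 [ 93  59  79  77  39  26  25  27  26  26]
 [ 72  58  74  76  34  16  23  20  22  22]
 [ 61  50  67  61  27  11  11  16  15  13]
 [ 58  53  64  45  26  11  14   9  13  16]]
```

send_rows(
  rows=[
    [-14, 0, 0, 0],
    [-14, 0, 0, 0],
    [0, 0, 0, 0],
    [15, 0, 0, 0],
    [13, 0, 0, 0],
    [-14, 0, 0, 0],
    [-14, 0, 0, 0],
    [0, 0, 0, 0],
    [15, 1, 0, 0],
    [13, 1, 0, 0],
  ],
)

```text
t: 20.03
ee_pos: [591.5, 95.0, 87.1]
orientation: [-1.371, 1.101, 1.396]
ft_force: [0.7, 0.3, -7.8]
width: 27.9
```

send_rows(
  rows=[
    [3, 0, 0, 0],
    [4, 0, 0, 0],
    [4, 0, 0, 0],
    [4, 0, 0, 0],
    [3, 0, 0, 0],
    [0, 0, 0, 0],
  ],
)

```text
t: 20.53
ee_pos: [588.9, 94.7, 64.6]
orientation: [-1.368, 1.105, 1.4]
ft_force: [0.0, -0.9, -7.0]
width: 28.2
```

```bash
python3 -c "
from h import *
goal([-2.3,0.3,40],1);tilt()"
```

```text
t 20.53 tcp [588.9  94.7  64.6] holder [-3.7  0.1 64.6] q [ 0.14  0.61  1.76  0.    0.8  -1.67] F [ 0.  -0.9 -7. ] w 28.2
tilt x.down -0.99971 delta tool [24.6 -2.   0. ] turn 0.0
tilt in holder x,y [-0.0235  0.0045]
```

send_rows(
  rows=[
    [2, -0.7, 0, 0],
    [2, -0.5, 0, 0],
    [2, -0.3, 0, 0],
    [2, 0, 0, 0],
    [2, 0, 0, 0],
    [1, 0, 0, 0],
    [0, 0, 0, 0],
  ],
)

```text
t: 21.12
ee_pos: [591.1, 95.2, 53.1]
orientation: [-1.369, 1.104, 1.399]
ft_force: [0.4, -0.4, -7.8]
width: 27.9
```

```bash
python3 -c "
from h import *
goal([-2.3,0.3,30.6],1);tilt()"
```

```text
t 21.12 tcp [591.1  95.2  53.1] holder [-1.5  0.1 53.1] q [ 0.14  0.63  1.76  0.    0.78 -1.67] F [ 0.4 -0.4 -7.8] w 27.9
tilt x.down -0.99975 delta tool [22.5  0.3  0.1] turn 0.0
tilt in holder x,y [-0.022   0.0043]
```

send_rows(
  rows=[
    [2, 0.3, 0, 0],
    [2, 0.3, 0, 0],
    [2, 0, 0, 0],
    [2, 0, 0, 0],
    [2, 0, 0, 0],
    [0, 0, 0, 0],
  ],
)

```text
t: 21.62
ee_pos: [590.3, 95.0, 42.3]
orientation: [-1.369, 1.104, 1.398]
ft_force: [-0.3, 0.1, -7.7]
width: 27.8
```

```bash
python3 -c "
from h import *
goal([-2.3,0.3,30.6],1);tilt()
d=grab('side','g');cv2.imwrite('pics/g2.png',cv2.resize(d['img'][160:260,200:330,::-1],None,fx=6,fy=6))"
```

```text
t 21.62 tcp [590.3  95.   42.3] holder [-2.3  0.1 42.3] q [ 0.14  0.64  1.77  0.    0.76 -1.67] F [-0.3  0.1 -7.7] w 27.8
tilt x.down -0.99976 delta tool [11.7 -0.3  0.1] turn 0.0
tilt in holder x,y [-0.0216  0.0043]
```

View pics/g2.png

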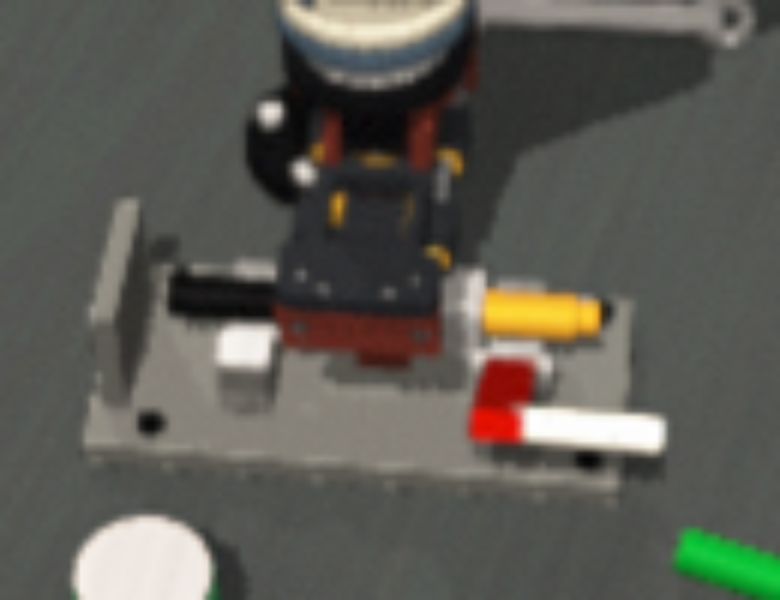

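The punch is between the saddles with no side force. The brass is at (545,312) over the open-end saddle and the black at (225,292). Continue slowly.

send_rows(
  rows=[
    [1.5, 0, 0, 0],
    [1.5, 0, 0, 0],
    [1.5, 0, 0, 0],
    [1, 0, 0, 0],
    [0, 0, 0, 0],
  ],
)

```text
t: 22.08
ee_pos: [590.6, 95.1, 36.5]
orientation: [-1.369, 1.103, 1.398]
ft_force: [-1.1, -0.4, -6.8]
width: 27.5
```

send_rows(
  rows=[
    [1, 0, 0, 0],
    [1, 0, 0, 0],
    [1, 0, 0, 0],
    [0, 0, 0, 0],
  ],
)

```text
t: 22.42
ee_pos: [590.6, 95.1, 33.3]
orientation: [-1.369, 1.103, 1.398]
ft_force: [-0.2, -0.0, -7.0]
width: 27.8
```

```bash
python3 -c "
from h import *
goal([-2.3,0.3,30.6],1);tilt()"
```

```text
t 22.42 tcp [590.6  95.1  33.3] holder [-2.   0.2 33.3] q [ 0.14  0.66  1.77  0.    0.74 -1.67] F [-0.2 -0.  -7. ] w 27.8
tilt x.down -0.99977 delta tool [2.7 0.2 0.1] turn 0.0
tilt in holder x,y [-0.0208  0.0042]
```

send_rows(
  rows=[
    [1, 0, 0, 0],
    [0.7, 0, 0, 0],
    [0, 0, 0, 0],
  ],
)

```text
t: 22.67
ee_pos: [590.8, 95.4, 32.2]
orientation: [-1.369, 1.102, 1.398]
ft_force: [-0.2, -0.3, -5.3]
width: 27.9
```

send_rows(
  rows=[
    [1, 0, 0, 0],
    [0.5, 0, 0, 0],
    [0, 0, 0, 0],
  ],
)

```text
t: 22.92
ee_pos: [590.8, 95.4, 31.5]
orientation: [-1.37, 1.102, 1.397]
ft_force: [-0.7, 0.3, -4.4]
width: 27.8
```

```bash
python3 -c "
from h import *
goal([-2.3,0.3,30.6],1);tilt();print(ctrl.get_obs()['moment'])"
```

```text
t 22.92 tcp [590.8  95.4  31.5] holder [-1.8  0.4 31.5] q [ 0.14  0.66  1.77  0.    0.74 -1.67] F [-0.7  0.3 -4.4] w 27.8
tilt x.down -0.9998 delta tool [ 1.   0.5 -0.1] turn 0.001
tilt in holder x,y [-0.0197  0.0044]
[ 0.14501015 -0.010049    0.05943765]
```

Contact has begun (load 7.5 → 4.4 N). Press a little further so both ends seat.

send_rows(
  rows=[
    [1, 0, 0, 0],
    [1, 0, 0, 0],
    [0, 0, 0, 0],
  ],
)

```text
t: 23.17
ee_pos: [590.7, 95.4, 30.8]
orientation: [-1.37, 1.102, 1.397]
ft_force: [-1.1, -0.2, -6.8]
width: 27.7
```

send_rows(
  rows=[
    [1, 0, 0, 0],
    [0.5, 0, 0, 0],
    [0, 0, 0, 0],
  ],
)

```text
t: 23.42
ee_pos: [590.7, 95.4, 30.7]
orientation: [-1.37, 1.102, 1.397]
ft_force: [-1.3, 1.0, -3.8]
width: 28.0
```

```bash
python3 -c "
from h import *
goal([-2.3,0.3,30.6],1);tilt();print(ctrl.get_obs()['moment'])"
```

```text
t 23.42 tcp [590.7  95.4  30.7] holder [-1.8  0.5 30.7] q [ 0.14  0.66  1.77  0.    0.73 -1.67] F [-1.3  1.  -3.8] w 28.0
tilt x.down -0.9998 delta tool [ 0.1  0.5 -0.2] turn 0.001
tilt in holder x,y [-0.0195  0.0044]
[0.12322554 0.00670712 0.03246664]
```

send_rows(
  rows=[
    [1.5, 0, 0, 0],
    [1.5, 0, 0, 0],
    [1.5, 0, 0, 0],
    [0, 0, 0, 0],
  ],
)

```text
t: 23.75
ee_pos: [590.8, 95.4, 30.9]
orientation: [-1.37, 1.102, 1.397]
ft_force: [-0.5, 0.3, -7.5]
width: 27.6
```

```bash
python3 -c "
from h import *
goal([-2.3,0.3,30.6],1);tilt();print(ctrl.get_obs()['moment'])
d=grab('side','i');cv2.imwrite('pics/i2.png',cv2.resize(d['img'][160:260,200:330,::-1],None,fx=6,fy=6))"
```

```text
t 23.75 tcp [590.8  95.4  30.9] holder [-1.7  0.4 30.9] q [ 0.14  0.66  1.77  0.    0.73 -1.67] F [-0.5  0.3 -7.5] w 27.6
tilt x.down -0.9998 delta tool [ 0.3  0.6 -0.1] turn 0.001
tilt in holder x,y [-0.0195  0.0043]
[ 0.16002941 -0.08766427  0.00476132]
```

View pics/i2.png

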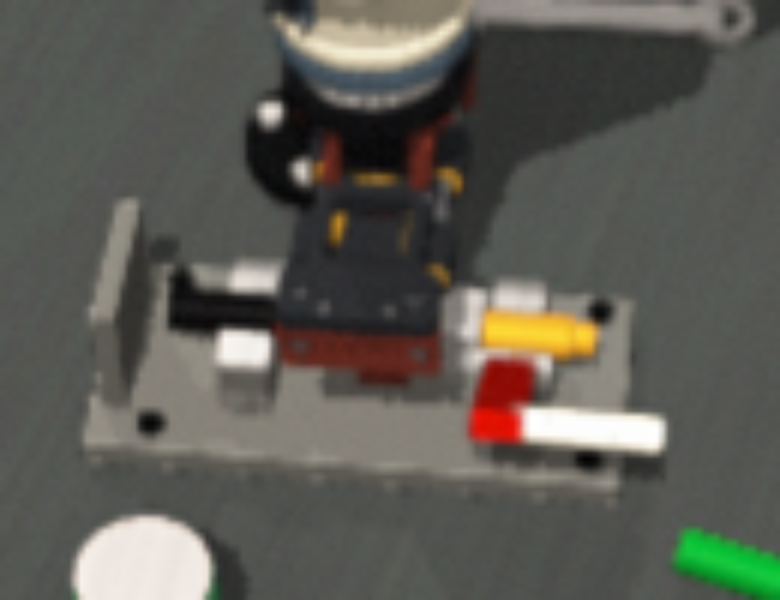

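```bash
python3 -c "
from h import *
d=load('side','i')
def hp(px,y=0):
    o,r=rays(d,px); o=RH.inv().apply(o-ORG); r=RH.inv().apply(r); return (o+r*((y-o[1])/r[:,1])[:,None]).round(1)
px=np.array([(170,308),(230,310),(525,334),(598,340)])/6+[200,160]-.4
print(hp(px))
"
```

```text
[[ 96.8   0.   46.3]
 [ 69.6   0.   48.1]
 [-62.2   0.   47.5]
 [-94.5  -0.   47.4]]
```

Both ends measure about 47.5 mm high and level, with the tips at +96.8 and −94.5. That is seated, so release.

send_rows(
  rows=[
    [0, 0, 0, 0],
    [0, 0, 0, 0],
    [0, 0, 0, 0],
    [0, 0, 0, 0],
    [0, 0, 0, 0],
    [0, 0, 0, 0],
  ],
  fingers=0.65,
)

```text
t: 24.3
ee_pos: [594.8, 95.7, 31.0]
orientation: [-1.373, 1.097, 1.391]
ft_force: [-0.5, -1.3, 0.4]
width: 56.8
```

send_rows(
  rows=[
    [-3, 0, 0, 0],
    [-6, 0, 0, 0],
    [-10, 0, 0, 0],
    [-12, 0, 0, 0],
    [-12, 0, 0, 0],
    [-12, 0, 0, 0],
    [-12, 0, 0, 0],
    [-12, 0, 0, 0],
    [-12, 0, 0, 0],
    [0, 0, 0, 0],
  ],
)

```text
t: 25.13
ee_pos: [597.5, 95.8, 134.4]
orientation: [-1.375, 1.093, 1.388]
ft_force: [-0.3, -0.7, 0.5]
width: 57.3
```

```bash
python3 -c "
from h import *
goal([-99,110,220],1);tilt()
d=grab('side','j');cv2.imwrite('pics/j2.png',cv2.resize(d['img'][130:260,190:360,::-1],None,fx=4.5,fy=4.5))
def hp(px,y=0):
    o,r=rays(d,px); o=RH.inv().apply(o-ORG); r=RH.inv().apply(r); return (o+r*((y-o[1])/r[:,1])[:,None]).round(1)
hsv=cv2.cvtColor(d['img'],cv2.COLOR_RGB2HSV)
m=cv2.inRange(hsv,np.array((0,0,200)),np.array((180,30,255))); k,l,s,c=cv2.connectedComponentsWithStats(m)
for i in range(1,k):
    if s[i,4]>40 and 190<c[i][0]<360 and 130<c[i][1]<260:
        ys,xs=np.where(l==i); P=RH.inv().apply(pts(d,np.c_[xs,ys])-ORG); print(c[i].round(1),s[i],np.median(P,0).round(1),np.percentile(P,[5,95],axis=0).round(1).tolist())
"
```

```text
t 25.13 tcp [597.5  95.8 134.4] holder [  4.8  -0.7 134.4] q [ 0.14  0.51  1.73  0.    0.91 -1.67] F [-0.3 -0.7  0.5] w 57.3
tilt x.down -0.99996 delta tool [-84.4 104.5 111. ] turn 0.001
tilt in holder x,y [-0.0081  0.003 ]
[261.6 210.4] [239 205  42  11 287] [ 5.2  2.9 61.9] [[-38.3, -14.5, 54.1], [56.8, 14.7, 65.1]]
[240.  217.6] [236 215   9   6  47] [60.5 24.7 52.4] [[49.9, 7.1, 27.5], [73.8, 30.0, 56.2]]
[299.2 230.9] [288 228  23   7 122] [-98.7 116.  130.8] [[-121.1, 110.5, 124.9], [-73.7, 119.7, 134.4]]
[223.4 255.1] [213 246  22  19 331] [ 78.9 165.   75.7] [[56.9, 142.2, 72.5], [100.5, 187.5, 78.4]]
```

View pics/j2.png

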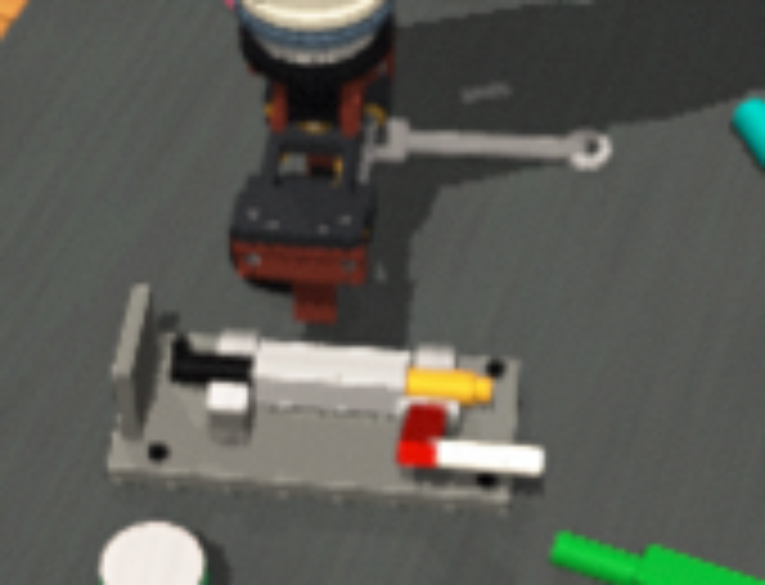

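```bash
python3 - <<'E'
from h import *
d=load('side','j')
im,xs,ys=patch(d,ORG[:2],YAW,62,(-120,120),(-60,60)); b=im[:,:,2].astype(float)
def edges(p,ax): g=np.diff(cv2.GaussianBlur(p.reshape(1,-1).astype(np.float32),(0,0),2).ravel()); return [(round(float(ax[k]+ax[k+1])/2,1),round(float(g[k]),1)) for k in range(2,len(g)-2) if abs(g[k])>3 and abs(g[k])==abs(g[max(0,k-5):k+6]).max()]
i=abs(ys-1)<5; print('x edges',edges(b[i].mean(0),xs))
for x in(-35,0,35): j=abs(xs-x)<6; print('y',x,edges(b[:,j].mean(1),ys))
t=load('top','a'); P=RH.inv().apply(pts(t,[[235,222],[237,230],[239,236]])-ORG); print(P.round(1))
for q in np.arange(2.48,-.01,-.155): print(round(q,3),(34-98*np.cos(q)).round(1),(66+98*np.sin(q)-19).round(1))
E
```

```text
x edges [(-107.2, 5.8), (-99.2, -7.6), (-89.2, 7.8), (-83.2, -3.9), (-70.2, 5.8), (-48.2, -6.1), (-43.2, 14.4), (46.2, -11.9), (69.2, -5.0), (84.8, -4.7), (96.2, 12.4), (100.8, -5.1), (117.2, 9.1)]
y -35 [(35.8, 3.5), (16.8, 5.4), (-12.2, -13.8)]
y 0 [(36.2, 3.6), (17.2, 4.8), (-11.8, -14.2)]
y 35 [(35.8, 3.5), (16.2, 4.9), (-11.8, -11.6), (-50.8, -4.4)]
[[ -75.9  113.9  130.5]
 [ -95.1  113.2  127.8]
 [-110.6  111.3  132.5]]
2.48 111.3 107.2
2.325 101.1 118.4
2.17 89.3 127.9
2.015 76.1 135.5
1.86 61.9 140.9
1.705 47.1 144.1
1.55 32.0 145.0
1.395 16.9 143.5
1.24 2.2 139.7
1.085 -11.8 133.7
0.93 -24.6 125.6
0.775 -36.0 115.6
0.62 -45.8 103.9
0.465 -53.6 90.9
0.31 -59.3 76.9
0.155 -62.8 62.1
0.0 -64.0 47.0
```

send_rows(
  rows=[
    [-20, 0, 0, 0],
    [-20, 0, 0, 0],
    [-10, 10, 10, 0],
    [0, 18, 18, 0],
    [0, 18, 18, 0],
    [0, 18, 18, 0],
    [0, 18, 18, 0],
    [0, 15, 18, 0],
    [0, 0, 0, 0],
  ],
)

```text
t: 25.93
ee_pos: [473.3, 171.0, 184.1]
orientation: [-1.37, 1.1, 1.389]
ft_force: [-0.0, -0.0, -0.3]
width: 57.0
```

```bash
python3 -c "
from h import *
goal([-99,112,107],1);tilt()"
```

```text
t 25.93 tcp [473.3 171.  184.1] holder [-98.4 101.3 184.1] q [ 0.32  0.3   1.92  0.01  0.93 -1.49] F [-0.  -0.  -0.3] w 57.0
tilt x.down -0.9999 delta tool [77.1 -0.4 10.5] turn -0.003
tilt in holder x,y [-0.0136  0.0031]
```

send_rows(
  rows=[
    [5, 0, 4, 0],
    [10, 0, 4, 0],
    [10, 0, 2, 0],
    [6, 0, 0, 0],
    [0, 0, 0, 0],
  ],
)

```text
t: 26.35
ee_pos: [471.3, 181.2, 149.0]
orientation: [-1.371, 1.1, 1.39]
ft_force: [-0.1, -0.3, -0.2]
width: 57.4
```

```bash
python3 -c "
from h import *
goal([-99,112,107],1);tilt()
d=grab('side','k');e=grab('top','k');cv2.imwrite('pics/k2.png',cv2.resize(np.hstack([d['img'][140:280,230:390],e['img'][140:280,180:340]])[:,:,::-1],None,fx=2.5,fy=2.5))"
```

```text
t 26.35 tcp [471.3 181.2 149. ] holder [-98.  111.7 149. ] q [ 0.34  0.36  1.94  0.01  0.86 -1.47] F [-0.1 -0.3 -0.2] w 57.4
tilt x.down -0.9999 delta tool [42.   0.5  0.2] turn -0.003
tilt in holder x,y [-0.0137  0.0026]
```

View pics/k2.png

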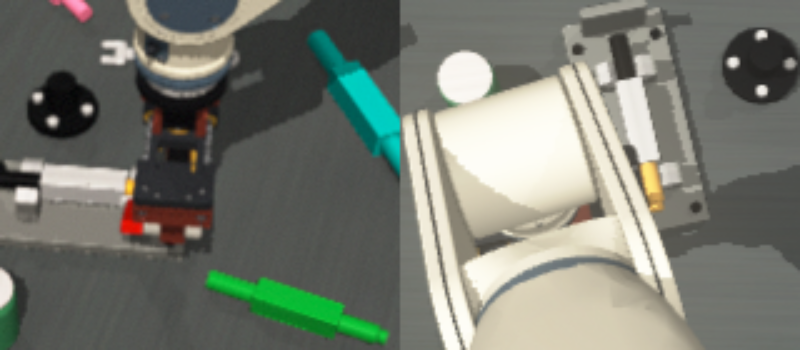

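The side view shows the fingers above the handle at (175,232). The top view shows the punch seated with the brass at (652,185), towards the open end. Lower onto the handle and pinch.

send_rows(
  rows=[
    [6, 0, 0, 0],
    [10, 0, 0, 0],
    [10, 0, 0, 0],
    [8, 0, 0, 0],
    [4, 0, 0, 0],
    [2, 0, 0, 0],
    [0, 0, 0, 0],
  ],
)

```text
t: 27.03
ee_pos: [472.3, 180.4, 105.6]
orientation: [-1.37, 1.1, 1.387]
ft_force: [1.1, 0.1, -0.2]
width: 57.3
```

send_rows(
  rows=[
    [0, 0, 0, 0],
    [0, 0, 0, 0],
    [0, 0, 0, 0],
    [0, 0, 0, 0],
    [0, 0, 0, 0],
    [0, 0, 0, 0],
    [0, 0, 0, 0],
    [0, 0, 0, 0],
  ],
  fingers=0,
)

```text
t: 27.7
ee_pos: [472.8, 182.0, 107.0]
orientation: [-1.369, 1.097, 1.386]
ft_force: [1.1, -0.9, -3.2]
width: 13.2
```

```bash
python3 -c "
from h import *
goal([-99,112,107],1);tilt()"
```

```text
t 27.7 tcp [472.8 182.  107. ] holder [-96.3 112.1 107. ] q [ 0.34  0.43  1.96  0.01  0.76 -1.47] F [ 1.1 -0.9 -3.2] w 13.2
tilt x.down -0.99994 delta tool [ 0.1  2.7 -0.1] turn -0.005
tilt in holder x,y [-0.0098  0.005 ]
```

send_rows(
  rows=[
    [-5, 0, -5, 0],
    [-6, 0, -5.5, 0],
    [-5, 0, -5.5, 0],
    [-4.5, 0, -6, 0],
    [-4, 0, -6.5, 0],
    [-4, 0, -6.5, 0],
    [0, 0, 0, 0],
  ],
)

```text
t: 28.28
ee_pos: [480.0, 151.8, 136.3]
orientation: [-1.36, 1.091, 1.39]
ft_force: [1.0, -2.6, -1.0]
width: 13.3
```

```bash
cat >> h.py <<'E'
def arc():
    o=ctrl.get_obs(); A=Ro.from_rotvec(o['orientation']).as_matrix(); g=RH.inv().apply(o['ee_pos']-A[:,0]*19-ORG); y,z=34-g[1],g[2]-66
    q=np.arctan2(z,y); print('t',round(o['t'],2),'grasp',g.round(1),'q',round(q,3),'r',np.hypot(y,z).round(1),'w',o['width'].round(1),'Fh',RH.inv().apply(o['ft_force']).round(1)); tilt()
    p=g
    for k in range(1,11):
        qq=max(q-.08*k,-.03); n=np.array([-99,34-98*np.cos(qq),66+98*np.sin(qq)]); dd=A.T@RH.apply(n-p); print(k,round(qq,2),dd.round(1)); p=n
E
python3 -c "
from h import *
arc()"
```

```text
Traceback (most recent call last):
  File "h.py", line 35, in arc
    q=np.arctan2(z,y); print('t',round(o['t'],2),'grasp',g.round(1),'q',round(q,3),'r',np.hypot(y,z).round(1),'w',o['width'].round(1),'Fh',RH.inv().apply(o['ft_force']).round(1)); tilt()
                                                                                                                  ^^^^^^^^^^^^^^^^
AttributeError: 'float' object has no attribute 'round'
```

```bash
sed -i "s/o\['width'\].round(1)/round(o['width'],1)/" h.py; python3 -c "
from h import *
arc()"
```

```text
t 28.28 grasp [-96.2  80.8 155.3] q 2.054 r 100.8 w 13.3 Fh [ 0.4 -2.8 -1. ]
tilt in holder x,y [-0.0093  0.0145]
1 1.97 [-0.9  2.8 -8.4]
2 1.89 [-2.9 -0.  -7.3]
3 1.81 [-2.3 -0.  -7.5]
4 1.73 [-1.7 -0.  -7.7]
5 1.65 [-1.1 -0.  -7.8]
6 1.57 [-0.4 -0.1 -7.8]
7 1.49 [ 0.2 -0.1 -7.8]
8 1.41 [ 0.8 -0.1 -7.8]
9 1.33 [ 1.4 -0.1 -7.7]
10 1.25 [ 2.  -0.1 -7.6]
```

send_rows(
  rows=[
    [-2, 0.5, -7.5, 0],
    [-2.5, 0.5, -7.5, 0],
    [-2, 0.5, -7.5, 0],
    [-1.5, 0.5, -7.5, 0],
    [-1, 0, -7.5, 0],
    [-0.4, 0, -7.5, 0],
    [0.2, 0, -7.5, 0],
    [0, 0, 0, 0],
  ],
)

```text
t: 28.95
ee_pos: [490.9, 106.5, 150.0]
orientation: [-1.348, 1.078, 1.39]
ft_force: [1.9, -1.0, -6.8]
width: 13.4
```

```bash
python3 -c "
from h import *
arc()"
```

```text
t 28.95 grasp [-96.3  34.  169. ] q 1.57 r 103.0 w 13.4 Fh [ 1.6 -1.4 -6.8]
tilt in holder x,y [-0.0026  0.0287]
1 1.49 [ 5.1  2.6 -8. ]
2 1.41 [ 0.7 -0.1 -7.8]
3 1.33 [ 1.3 -0.1 -7.7]
4 1.25 [ 2.  -0.1 -7.6]
5 1.17 [ 2.6 -0.1 -7.4]
6 1.09 [ 3.1 -0.1 -7.2]
7 1.01 [ 3.7 -0.1 -6.9]
8 0.93 [ 4.2 -0.1 -6.6]
9 0.85 [ 4.8 -0.1 -6.2]
10 0.77 [ 5.2 -0.1 -5.8]
```

send_rows(
  rows=[
    [2, 0, -7.5, 0],
    [2, 0, -7.5, 0],
    [2.5, 0, -7.5, 0],
    [2.5, 0, -7.5, 0],
    [3, 0, -7.3, 0],
    [3.5, 0, -7, 0],
    [4, 0, -6.8, 0],
    [4.2, 0, -6.5, 0],
    [0, 0, 0, 0],
  ],
)

```text
t: 29.7
ee_pos: [503.8, 51.3, 128.9]
orientation: [-1.346, 1.074, 1.391]
ft_force: [2.3, -1.1, -2.7]
width: 13.4
```

```bash
python3 -c "
from h import *
arc()"
```

```text
t 29.7 grasp [-96.6 -22.8 147.9] q 0.964 r 99.7 w 13.4 Fh [ 2.  -1.6 -2.7]
tilt in holder x,y [-0.0006  0.0323]
1 0.88 [ 5.9  2.4 -5.5]
2 0.8 [ 5.  -0.1 -6. ]
3 0.72 [ 5.5 -0.1 -5.6]
4 0.64 [ 5.9 -0.1 -5.1]
5 0.56 [ 6.3 -0.1 -4.7]
6 0.48 [ 6.7 -0.  -4.1]
7 0.4 [ 7.  -0.  -3.6]
8 0.32 [ 7.2 -0.  -3. ]
9 0.24 [ 7.4 -0.  -2.4]
10 0.16 [ 7.6 -0.  -1.8]
```

send_rows(
  rows=[
    [5, 0, -6, 0],
    [5, 0, -6, 0],
    [5.5, 0, -5.5, 0],
    [6, 0, -5, 0],
    [6.3, 0, -4.7, 0],
    [6.7, 0, -4, 0],
    [7, 0, -3.5, 0],
    [0, 0, 0, 0],
  ],
)

```text
t: 30.37
ee_pos: [511.6, 16.5, 81.8]
orientation: [-1.345, 1.074, 1.391]
ft_force: [1.1, 3.2, -0.4]
width: 13.3
```

```bash
python3 -c "
from h import *
arc()"
```

```text
t 30.37 grasp [-97.1 -58.5 100.8] q 0.36 r 98.8 w 13.3 Fh [ 1.9  2.9 -0.4]
tilt in holder x,y [-0.0009  0.0332]
1 0.28 [ 7.7  1.9 -2. ]
2 0.2 [ 7.5 -0.  -2.1]
3 0.12 [ 7.7 -0.  -1.5]
4 0.04 [ 7.8 -0.  -0.9]
5 -0.03 [ 6.8 -0.  -0.3]
6 -0.03 [0. 0. 0.]
7 -0.03 [0. 0. 0.]
8 -0.03 [0. 0. 0.]
9 -0.03 [0. 0. 0.]
10 -0.03 [0. 0. 0.]
```

send_rows(
  rows=[
    [6, 0, -2, 0],
    [6, 0, -2, 0],
    [6, 0, -1.5, 0],
    [5, 0, -1, 0],
    [3, 0, -0.5, 0],
    [2, 0, 0, 0],
    [2, 0, 0, 0],
    [0, 0, 0, 0],
  ],
)

```text
t: 31.03
ee_pos: [513.6, 11.4, 50.5]
orientation: [-1.344, 1.072, 1.392]
ft_force: [-0.8, 3.1, -4.9]
width: 13.1
```

```bash
python3 -c "
from h import *
arc()" | head -3
```

```text
t 31.03 grasp [-96.4 -63.9  69.5] q 0.035 r 98.0 w 13.1 Fh [-0.1  3.2 -4.9]
tilt in holder x,y [-0.0005  0.0346]
1 -0.03 [ 6.4  2.6 -0.3]
```

Push down against the stop while watching for the force to rise.

send_rows(
  rows=[
    [3, 0, 0, 0],
    [3, 0, 0, 0],
    [3, 0, 0, 0],
  ],
)

```text
t: 31.28
ee_pos: [515.4, 11.9, 47.2]
orientation: [-1.347, 1.069, 1.39]
ft_force: [-9.9, 2.9, 40.7]
width: 13.2
```

```bash
python3 -c "
from h import *
arc()" | head -3
```

```text
t 31.28 grasp [-94.6 -63.8  66.1] q 0.001 r 97.8 w 13.2 Fh [-9.   5.2 40.7]
tilt in holder x,y [0.0034 0.0338]
1 -0.03 [ 3.1  4.4 -0.3]
```

send_rows(
  rows=[
    [4, 0, 0, 0],
    [4, 0, 0, 0],
    [4, 0, 0, 0],
  ],
)

```text
t: 31.53
ee_pos: [518.2, 12.7, 42.8]
orientation: [-1.352, 1.063, 1.386]
ft_force: [-10.6, 3.2, 39.5]
width: 12.9
```

```bash
python3 -c "
from h import *
arc()" | head -3
```

```text
t 31.53 grasp [-91.8 -63.7  61.8] q -0.043 r 97.8 w 12.9 Fh [-9.6  5.6 39.5]
tilt in holder x,y [0.01   0.0325]
1 -0.03 [-1.4  7.2 -0.2]
```

The stop is reached (40 N, q≈0). Open part way and rise.

send_rows(
  rows=[
    [0, 0, 0, 0],
    [0, 0, 0, 0],
    [0, 0, 0, 0],
    [0, 0, 0, 0],
    [0, 0, 0, 0],
  ],
  fingers=0.4,
)

```text
t: 31.95
ee_pos: [519.3, 11.5, 42.7]
orientation: [-1.357, 1.062, 1.383]
ft_force: [0.0, -0.8, 0.3]
width: 35.0
```

```bash
python3 -c "
from h import *
arc()" | head -3
```

```text
t 31.95 grasp [-91.1 -65.1  61.7] q -0.044 r 99.2 w 35.0 Fh [-0.2 -0.8  0.3]
tilt in holder x,y [0.0129 0.0296]
1 -0.03 [-1.5  7.9  1.1]
```

send_rows(
  rows=[
    [-4, 0, 0, 0],
    [-8, 0, 0, 0],
    [-12, 0, 0, 0],
    [-15, 0, 0, 0],
    [-20, 0, 0, 0],
    [-25, 0, 0, 0],
    [-25, 0, 0, 0],
    [-25, 0, 0, 0],
    [-25, 0, 0, 0],
    [0, 0, 0, 0],
  ],
)

```text
t: 32.78
ee_pos: [516.1, 5.4, 209.6]
orientation: [-1.353, 1.068, 1.389]
ft_force: [0.6, -0.1, -0.7]
width: 35.0
```

send_rows(
  rows=[
    [0, 0, -25, 0],
    [0, 0, -30, 0],
    [0, 0, -30, 0],
    [0, 0, -30, 0],
    [0, 0, -30, 0],
    [0, 0, -30, 0],
    [0, 0, -30, 0],
    [0, 0, -30, 0],
    [0, 0, -20, 0],
    [0, 0, 0, 0],
  ],
)

```text
t: 33.62
ee_pos: [575.1, -253.0, 204.3]
orientation: [-1.359, 1.063, 1.389]
ft_force: [0.5, 0.7, 0.5]
width: 35.1
```

```bash
python3 - <<'E'
from h import *
goal([0,0,200],1)
d=grab('side','z');t=grab('top','z')
cv2.imwrite('pics/z2.png',cv2.resize(np.hstack([d['img'][130:270,190:350],t['img'][120:260,200:360]])[:,:,::-1],None,fx=2.5,fy=2.5,interpolation=cv2.INTER_CUBIC))
E
```

```text
t 33.62 tcp [ 575.1 -253.   204.3] holder [ -98.1 -334.7  204.3] q [-0.45  0.45  1.63  0.03  1.07 -2.27] F [0.5 0.7 0.5] w 35.1
tilt x.down -0.99955 delta tool [ 14.7 -97.7 334.6] turn -0.001
```

View pics/z2.png

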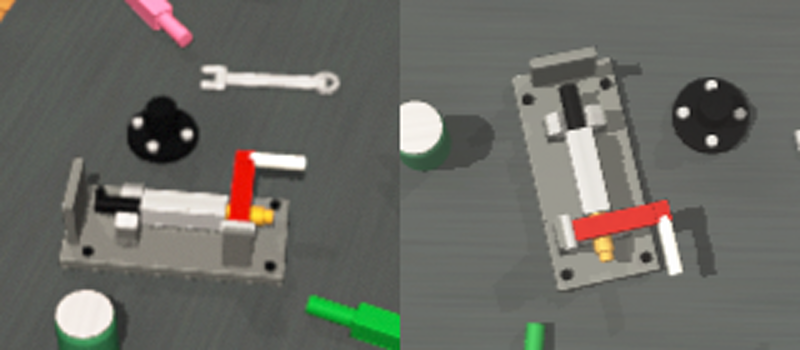

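Strap is down over the brass end. Numeric check of the strap angle, the punch and the bystanders:

```bash
python3 - <<'E'
from h import *
def edges(p,ax): g=np.diff(cv2.GaussianBlur(p.reshape(1,-1).astype(np.float32),(0,0),2).ravel()); return [(round(float(ax[k]+ax[k+1])/2,1),round(float(g[k]),1)) for k in range(2,len(g)-2) if abs(g[k])>3 and abs(g[k])==abs(g[max(0,k-5):k+6]).max()]
for n in('top','side'):
    d=load(n,'z'); im,xs,ys=patch(d,ORG[:2],YAW,62,(-120,120),(-60,60)); b=im[:,:,2].astype(float)
    i=abs(ys-1)<5; print(n,'x',edges(b[i].mean(0),xs))
    for x in(-35,0,35): j=abs(xs-x)<6; print(' y',x,edges(b[:,j].mean(1),ys))
    hsv=cv2.cvtColor(d['img'],cv2.COLOR_RGB2HSV)
    for nm,lo,hi in(('red',(0,150,60),(6,255,255)),('white',(0,0,190),(180,40,255)),('brass',(15,120,120),(35,255,255))):
        k,l,s,c=cv2.connectedComponentsWithStats(cv2.inRange(hsv,np.array(lo),np.array(hi)))
        for q in range(1,k):
            if s[q,4]<30: continue
            Y,X=np.where(l==q); P=RH.inv().apply(pts(d,np.c_[X,Y])-ORG); m=np.median(P,0)
            if abs(m[0])<190 and abs(m[1])<300 and -5<m[2]<200:
                print(' ',nm,c[q].round(1),m.round(1))
                if nm=='red': print('   z slope vs y',np.polyfit(P[:,1],P[:,2],1).round(3))
a,z=load('top','a'),load('top','z')
for nm,c in(('anvil',(296,135,354,200)),('tin',(185,150,226,200)),('wrench',(345,160,400,240))):
    x0,y0,x1,y1=c; df=cv2.absdiff(a['img'],z['img'])[y0:y1,x0:x1].max(2); print(nm,'changed px',(df>40).sum())
E
```

```text
top x [(-114.2, 9.7), (-96.8, -8.2), (-83.2, 3.8), (-70.8, -7.8), (-43.8, 16.3), (45.2, -22.7), (94.8, 5.5), (99.2, -3.1), (117.8, 8.1)]
 y -35 [(54.8, 6.2), (12.8, 10.9), (-14.2, -16.7), (-39.2, 5.5), (-49.8, -10.0), (-57.8, 3.4)]
 y 0 [(54.8, 6.0), (12.8, 10.8), (-13.8, -16.5), (-38.2, 4.7), (-49.2, -10.1), (-56.2, 3.7)]
 y 35 [(54.8, 5.6), (33.2, -3.5), (13.8, 12.4), (-13.8, -17.8), (-49.8, -8.2), (-57.2, 3.5)]
  red [287.9 207.7] [-58.9 -21.   70.4]
   z slope vs y [-1.1000e-02  7.0088e+01]
  white [205.4 170.5] [ 78.2 162.6  75.2]
  white [276.8 165.4] [ 59.2 -19.2  53.5]
  white [260.7 168.7] [59.8 23.1 52.3]
  white [274.6 187.7] [-0.  -0.4 62.1]
  white [372.7 198.9] [ -72.6 -258.     7.3]
  white [266.6 211.9] [-58.4  33.3  72.7]
  white [307.6 218.2] [-96.1 -64.2  71.6]
  brass [281.2 218.7] [-80.3   0.4  55.6]
side x [(-107.8, 6.1), (-99.2, -7.8), (-89.2, 7.9), (-83.2, -3.8), (-69.8, -5.9), (-43.8, 16.3), (46.2, -11.9), (69.2, -5.3), (84.8, -4.9), (96.2, 12.6), (100.8, -5.1), (117.2, 9.1)]
 y -35 [(35.8, 3.7), (16.8, 5.5), (-12.2, -11.8)]
 y 0 [(36.2, 4.0), (17.2, 4.7), (-11.8, -11.2)]
 y 35 [(35.8, 3.5), (16.8, 4.9), (-11.8, -11.4), (-50.8, -4.9)]
  red [286.3 203.9] [-58.  -21.1  70.4]
   z slope vs y [ 0.995 91.299]
  white [295.9 161.4] [ -67.4 -255.7    5.4]
  white [301.2 193.9] [-94.6 -60.6  70.6]
  white [261.6 210.3] [ 4.4  2.5 61.8]
  white [239.8 217.7] [60.5 23.8 52.5]
  white [284.2 219.6] [-56.6  36.5  73.1]
  white [223.4 255.1] [ 78.3 165.3  75.4]
  brass [294.  215.7] [-80.4   4.6  54.3]
anvil changed px 0
tin changed px 0
wrench changed px 0
```

All checks agree. The strap's top is level (slope −0.011) and its handle centre is at about 65 mm. The punch is centred at x ≈ +1 mm, y ≈ 0, with its top at 62 mm.

```bash
python3 -c "
from workcell import ctrl
print(ctrl.close_job())"
```

```text
the job is handed in; nothing more can be done
None
```

The punch is turned end for end and lying in both V saddles with its brass end out at the open end. The red strap is fully down over it. I handed the job in at about 34 s of the 72 s allowed; no verdict was reported.

I gripped the smaller brass and black punch by its square bar, lifted it straight out and turned it half round in the air. I lowered it until the saddles took its weight, then let go and backed off. Then I pinched the white handle and swung the strap to its stop.

**Last camera checks:**
- **Punch:** its centre is about 1 mm from the seat lengthwise and within about 0.5 mm sideways (top view). The bar top is at 62 mm, which puts the centre at about 48 mm.
- **Strap:** it lies level (top surface slope −0.011) with the handle centre at about 65 mm, so its angle is about 0.
- **Bystanders:** the anvil, tin and wrench show no changed pixels in the top view between the first and last pictures.
- **Robot:** the gripper was empty and well clear of everything.

**Disagreements and a near-limit reading:**
- **Camera offset:** the side camera reads about 2.5 mm to +y of the top view. It did so before the move too, so I took it as calibration error.
- **Tool tilt:** the tool drifted up to 0.05 rad on fast moves. I worked it down to 0.02 rad before placing the punch, and it settled level.
- **Strap stop:** holding the strap against its stop peaked at about 40 N at the wrist, with the fingertips slipping on the handle. Among the force limits, the 40 N one covers the arm and gripper body, which were not in contact; the wrist limit is 120 N.

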